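Lock the regulator in the test cradle and hold the tag holder pressed home

ROBOT

A 6-joint arm with a two-finger parallel gripper is mounted at the origin on the work surface. World frame = base frame: x ahead of the robot, y to its left, z up, the work surface at z = 0. Lengths are in m, angles in degrees, forces in N, time in s.
With the tool pointing down it reaches from about 0.35 to 0.875 m from the base axis. Payload 4.2 kg.
Tool frame: the origin (TCP) lies at the very end of the fingers, on their centre line; the grasp point (between the pads) lies 19 mm behind it (bot.tcp_to_grasp is the distance from the TCP to the grasp point, in m); z points along the fingers, y is the direction in which the jaws open and shut (so a half turn about z gives the same grasp; the last joint's range is limited). The gripper opens to 87 mm and grips with 3 to 60 N. Pads are 19 mm wide; open, the fingers measure 117 mm over their backs; the gripper's body (75 mm by 190 mm) begins 51 mm behind the grasp point.
Start: joints at [89.931, 22.042, 0.453, 0, -68.411, -14.817], TCP at [0.161, 0.604, 0.189] pointing down, gripper open.
Joint ranges: [-179.83, 179.83], [-69.29, 118.12], [-61.27, 80.66], [-181.25, 117.63], [-171.15, -9.14], [-177.46, 177.46]. Speed limits (degrees/s): [159.86, 159.86, 180, 180, 180, 180].

INTERFACE

Orientations are given as [roll, pitch, yaw] about the fixed x, y, z axes, in that order (R = Rz(yaw) Ry(pitch) Rx(roll)).
In Python, from plant import bot gives the robot as it stands. The module is installed in compiled form; this text tells all that it offers.
- The arm moves only by the tool step_arm, never from a script. Its argument "rows" is a list of rows, each a list of 7 numbers: the turn, a rotation vector about the tool's x, y, z in rad, then the shift along the tool's x, y, z in mm, then the finger opening in mm, from 0 to 87. A call has 1 to 5 rows; each row is the pose to reach, as a shift and turn from the pose commanded when the call began, along the tool's axes at that moment; what a row does not reach only later rows make up. A row lasts 1/10 s, in which the tool goes at most 50 mm and 8.59 degrees, less where a joint would pass 70% of its speed; a pose out of reach is approached as far as the arm can. A call with a gripper value outside its range is refused whole. The fingers move at their own pace and stop on an object; "grip_force" is the grip in N (left out, the last holds). Time passes only in rows, so rows that repeat a pose let the fingers close. It gives the time, the measured TCP pose, the force and the opening at its end, in the units of the state.
- bot.get_state(): the state, without advancing time (a new reading comes with each control period).
- bot.capture(name): name is "scene" or "side" or "wrist"; returns (picture, depth): 480x640x3 uint8, red, green, blue; 480x640 float32, m along the optical axis (not along the pixel's ray), 0 where there is no reading.
- bot.camera_info(name): a dict with "mtx" (3x3 intrinsics, pixels), "world_to_cam" (4x4, takes a point from world to camera coordinates). Camera axes: x right, y up, looking along -z (the intrinsics and any distortion apply to the point x, -y, -z); pixel columns grow to the right and rows downward; lengths in m; the calibration is good to about 2 mm. A picture is of the moment at which its call begins: read the wrist's pose just before it. camera_info takes no time and is no camera call; for the wrist camera it gives the pose at the moment of the call.
- bot.job_done(): hands the job in, once; it reports no verdict.
The state is a dict: "time_s": time; "joint_pos": joint angles; "qvel": joint speeds; "tau": joint torques, N m; "ee_pos": TCP position; "ee_rot": TCP orientation; "contact_force": force on the tool from outside, world axes, zero at the start; "ft_torque": the same for the moment, N m; "finger_gap": finger opening in m.
Only numpy, scipy, OpenCV 4.12 (cv2) and the standard library are available. Lean on these libraries where they do the work, as an engineer would, in place of code of your own. Each camera call takes 0.05 s, during which the arm holds its last target.

TASK

Swing the keeper bar of the test cradle shut across the front of the red regulator until it clicks into its detent. Then take the flat tag holder by its square grip block, push its long end in under the lip of the tag rail until it is fully home against the spring inside, and finish still gripping it and pressing it home: the spring pushes it out again if you let go or ease off, and I will lock it myself. Leave the regulator standing where it is and the other things on the bench undisturbed.

Things in the scene. Friction and masses are not known exactly. Their poses are not given: they have to be found in the camera images.
- cradle: Grey steel test cradle bolted to the bench: base plate 140 (x) x 180 (y) x 12 mm high, low U of walls up to 57 mm high, open at its front (-x, roughly towards the robot), the red regulator standing inside. Origin: centre of the underside. It may stand left or right on the bench, turned up to 0.2 rad.
- keeper (a joint): Keeper bar angle on its upright hinge, rad: 0 = shut (bar along the cradle's y axis across its open front, against a stop); grows as the bar swings out to the front, clockwise from above; starts at 0.6 to 1.1. Stays where left, moves with under 1 N at the peg, but a sprung ball detent at about 0.11 to 0.03 rad takes about 5 N; past it the bar is held shut (below 0.03 = clicked in).
- keeper_hinge (a point): On the keeper bar's hinge axis (vertical), at the bar's mid height (43 mm above the bench). It lies at the cradle's (-48, +65) mm.
- keeper_grip (a point): Centre of the upright round steel peg at the free end of the keeper bar, 170 mm from the hinge axis; peg 14 mm diameter, from the bar's top (50 mm above the bench) up to 79 mm; this point is 64 mm above the bench. The bar is 12 mm wide, 14 mm high (36 to 50 mm above the bench). Shut, the peg is at the cradle's (-48, -105) mm.
- regulator: Loose red cast regulator, round, 76 mm diameter, 80 mm high with a brass top, standing in the cradle on its 12 mm base plate. Origin: centre of the underside. 0.7 kg.
- rail: Aluminium tag rail bolted to the bench, the other fixture: sill plate 110 x 110 mm, 8 mm high, with a pocket on its far (+x) half covered by an overhanging lip plate, open to its -x side (roughly towards the robot). Origin: centre of the underside; x points into the pocket. Turned up to 0.2 rad. Tallest point 29 mm.
- rail_lip (a point): Centre of the pocket's mouth under the lip's front edge, at the rail's (-15, 0, 14) mm; axes as the rail's. The pocket is 66 mm wide and 12 mm high (8 to 20 mm above the bench); sides and lip flare outward over the last 12 to 18 mm in front of this point. The sprung backstop is 32 mm inside.
- backstop (a joint): How far the sprung backstop inside the pocket is pushed in, m: 0 = free, 0.008 = solid end. Resists with 2 N at first and 9 N at 0.008. Above 0.005 counts as home; best pushed to the solid end, when the holder's end is 40 mm inside the mouth.
- holder_grip (a point): Centre of the square grip block, 22 x 22 mm and 36 mm high, that stands on the loose aluminium tag holder (flat plate 100 x 60 x 6 mm, 0.1 to 0.2 kg, with a blank paper tag). This point is 24 mm above the plate's underside; x points to the long end, which lies 80 mm ahead of this point; the plate ends 20 mm behind it. The block's faces are square to the plate.
- holder_tip (a point): Middle of the front edge of the tag holder's long end, 3 mm above its underside; axes as the holder's (x = way in).
- nut_a: Bystander: brass hexagon nut with black rubber seat, 35 mm across, 22 mm high. Origin: centre of underside.
- nut_b: Bystander: a second nut like it.
- cap: Bystander: squat yellow plastic cap, 48 mm diameter, 32 mm high. Origin: centre of underside.
- gauge: Bystander: chrome pressure gauge lying face up, 64 mm diameter, 27 mm high, with a short brass stem. Origin: centre of underside.
- wrench: Bystander: steel wrench lying flat at the left.
- soap_bottle: Bystander: white plastic bottle 60 mm diameter, 150 mm high, at the back.
- elbow: Bystander: small brass elbow fitting lying at the right, 24 mm high.
- holder: The whole tag holder. Origin: centre of its plate's underside; axes as holder_grip.

How it is judged:
By the outcome, as a careful person would: the job done as asked, in the order asked, and still so for the second after the job is handed in, while the arm keeps its last pose, push and grip.
It also fails if it takes over 61 s, if anything falls off the work surface, if the arm or the gripper's body presses on something with over 40 N, if the wrist force passes 120 N, or if a joint passes its speed limit or range.

## Working session

There is one attempt and no reset: what is moved stays moved. The work goes in short steps, Python scripts to look and compute and a tool call to move; the robot and the scene stay as the last step left them, time stands still between calls to the robot, and variables do not carry over. Pictures are saved under pics/ and viewed, and the job is handed in when it is done.

Besides the shell and the picture viewer there is one more tool, called as name(argument=value, ...) on one line, values as JSON. step_arm: Moves the arm, as the interface text tells. Its arguments: {"type":"object","properties":{"rows":{"type":"array"},"grip_force":{"type":"number"}},"required":["rows"]}

```bash
mkdir -p pics; cat > h.py <<'E'
import numpy as np, cv2, pickle
from plant import bot
def grab(n,tag):
    info=bot.camera_info(n); p,d=bot.capture(n)
    cv2.imwrite(f'pics/{tag}.png',p[:,:,::-1]); np.savez(f'{tag}.npz',p=p,d=d,mtx=info['mtx'],w2c=info['world_to_cam'],dist=np.array(info.get('dist',info.get('distortion',[0,0,0,0,0])),float).ravel())
    return p,d,info
def load(tag): 
    return np.load(f'{tag}.npz')
def cloud(z):
    d=z['d'];K=z['mtx'];u,v=np.meshgrid(np.arange(640),np.arange(480))
    x=(u-K[0,2])/K[0,0]*d;y=(v-K[1,2])/K[1,1]*d
    c=np.stack([x,-y,-d,np.ones_like(d)],-1)
    return (c@np.linalg.inv(z['w2c']).T)[...,:3]
def ray(z,uv,h):
    K=z['mtx'];T=np.linalg.inv(z['w2c'])
    uv=np.atleast_2d(np.array(uv,float))
    dc=np.stack([(uv[:,0]-K[0,2])/K[0,0],-(uv[:,1]-K[1,2])/K[1,1],-np.ones(len(uv))],-1)
    dw=dc@T[:3,:3].T;o=T[:3,3]
    return o+dw*((h-o[2])/dw[:,2])[:,None]
E
python3 - <<'E'
from h import *
for n in ['scene','side','wrist']:
    p,d,i=grab(n,n+'0'); print(n,{k:(np.round(v,4).tolist() if hasattr(v,'__len__') and not isinstance(v,str) else v) for k,v in i.items()})
print(bot.get_state())
E
```

```text
scene {'mtx': [[574.5596, 0.0, 319.7014], [0.0, 574.5596, 241.3312], [0.0, 0.0, 1.0]], 'world_to_cam': [[0.201, 0.9795, 0.0132, -0.1152], [-0.7499, 0.1452, 0.6455, 0.3948], [0.6303, -0.1396, 0.7637, -1.9191], [0.0, 0.0, 0.0, 1.0]]}
side {'mtx': [[457.9064, 0.0, 318.8893], [0.0, 457.9064, 242.8587], [0.0, 0.0, 1.0]], 'world_to_cam': [[0.9115, -0.4111, 0.0144, -0.5332], [0.2422, 0.5645, 0.7891, -0.1813], [-0.3325, -0.7158, 0.6141, -0.958], [0.0, 0.0, 0.0, 1.0]]}
wrist {'mtx': [[412.5227, 0.0, 324.0334], [0.0, 412.5227, 240.9635], [0.0, 0.0, 1.0]], 'world_to_cam': [[-0.2559, -0.9667, 0.0029, 0.6235], [0.9369, -0.2488, -0.2456, 0.0298], [0.2381, -0.0601, 0.9694, -0.3908], [0.0, 0.0, 0.0, 1.0]]}
{'time_s': 0.15, 'joint_pos': array([ 8.99304203e+01,  2.20802451e+01,  3.98310943e-01, -1.88540743e-02,
       -6.84100105e+01, -1.48147298e+01]), 'qvel': array([ 0.02029402, -0.16985866,  0.27335118,  0.06342854, -0.00587742,
        0.06023742]), 'tau': array([ 3.35829327e-04, -3.91052699e+01,  1.87585974e+01,  4.22232136e+00,
        1.23409808e-02, -1.36935523e-04]), 'ee_pos': array([0.16042897, 0.60354622, 0.18802326]), 'ee_rot': array([ 1.79906631e+02, -6.57227650e-03, -1.48912558e+01]), 'contact_force': array([-1.09675241,  0.27045399,  0.509058  ]), 'ft_torque': array([ 0.00759135, -0.01784462,  0.03725331]), 'finger_gap': 0.08719016438466684}
```

View pics/scene0.png

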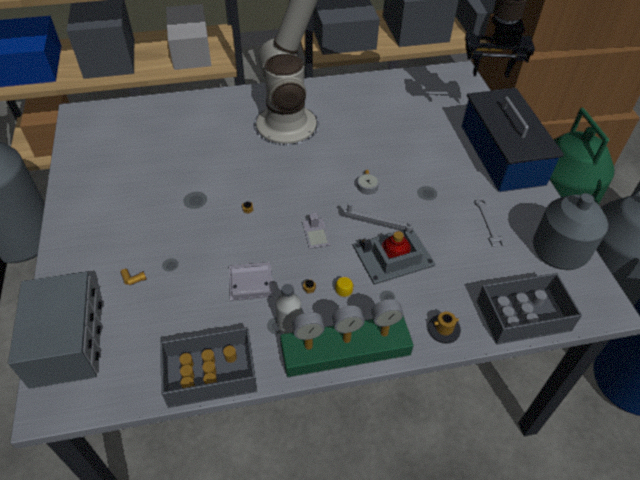

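View pics/side0.png

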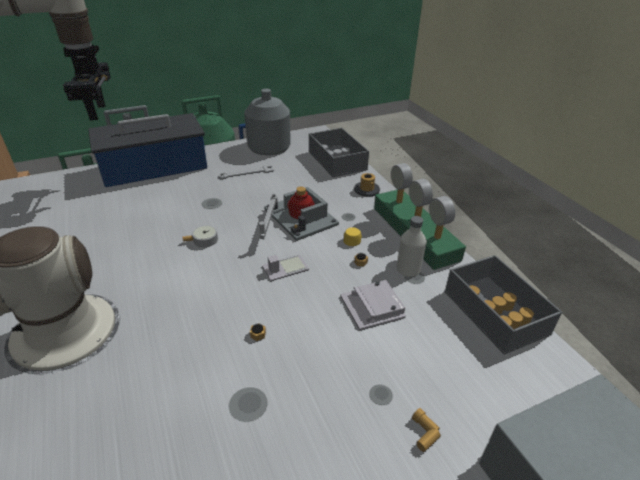

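View pics/wrist0.png

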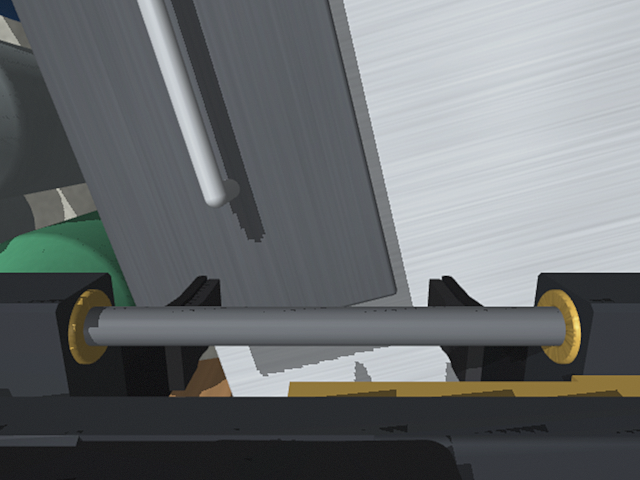

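The scene view shows the cradle with the red regulator at about (395,252), the keeper's hinge at (406,226) and its peg at (345,210). The holder is at (315,230), the rail at (250,282), the cap at (345,286), the nuts at (247,207) and (309,286), and the gauge at (368,183). I'll zoom in next.

```bash
python3 - <<'E'
from h import *
a=cv2.imread('pics/scene0.png')[165:315,215:445]
cv2.imwrite('pics/z1.png',cv2.resize(a,(782,510),interpolation=cv2.INTER_CUBIC))
a=cv2.imread('pics/side0.png')[170:340,180:420]
cv2.imwrite('pics/z2.png',cv2.resize(a,(768,544),interpolation=cv2.INTER_CUBIC))
z=load('scene0');P=cloud(z)
for n,uv in dict(peg=(345,208),hinge=(406,227),holderblock=(313,219),cap=(345,283),nut1=(247,207),nut2=(309,286),gauge=(368,181),reg=(398,238),rail=(252,282),table=(280,240),toolbox=(500,140)).items(): print(n,P[uv[1],uv[0]].round(3))
z=load('side0');P=cloud(z)
print(P[285,275].round(3),P[300,340].round(3))
E
```

```text
peg [ 0.414  0.108 -0.005]
hinge [0.562 0.241 0.047]
holderblock [0.477 0.    0.039]
cap [0.7   0.039 0.028]
nut1 [ 0.383 -0.173  0.024]
nut2 [ 0.685 -0.051  0.019]
gauge [0.347 0.193 0.025]
reg [0.633 0.192 0.094]
rail [ 0.647 -0.192  0.023]
table [ 0.502 -0.098 -0.   ]
toolbox [0.355 0.581 0.128]
[ 0.451 -0.046 -0.001] [ 0.569 -0.152 -0.001]
```

View pics/z1.png

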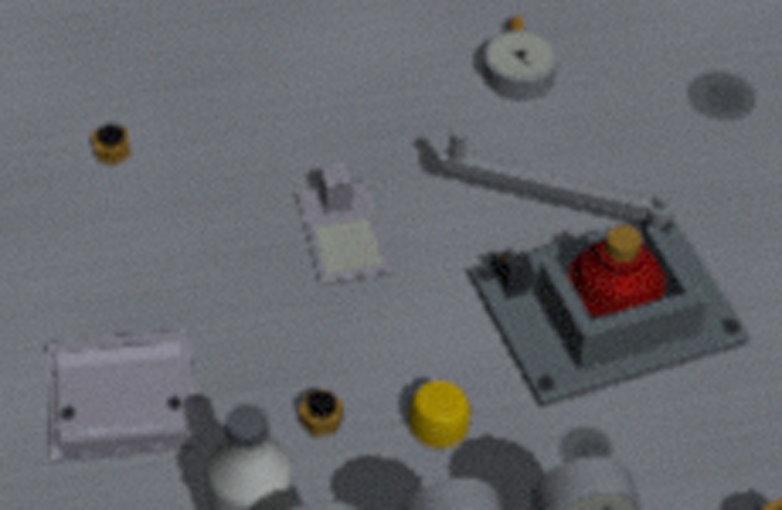

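View pics/z2.png

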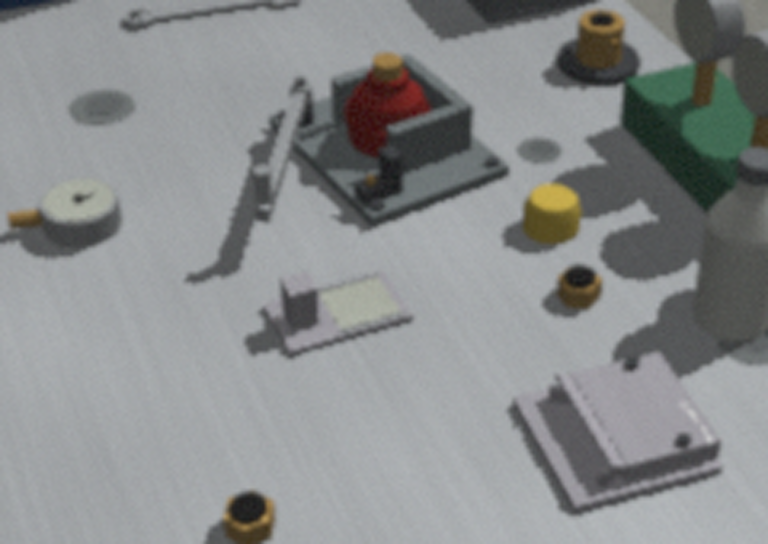

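```bash
python3 - <<'E'
from h import *
z=load('scene0')
f=lambda x,y:(215+x/3.4,165+y/3.4)
for n,p,h in [('peg top',(457,138),.079),('hinge top',(660,202),.05),('pl1',(472,270),.012),('pl2',(541,403),.012),('pl3',(746,338),.012),('holder f1',(322,280),.006),('holder f2',(386,272),.006),('holder b1',(296,195),.006),('block top',(336,172),.042),('rail l',(50,345),.008),('rail r',(52,457),.008),('lip front L',(55,350),.025),('lip fR',(185,337),.025),('bottle cap',(247,420),.15)]:
    print(n,ray(z,f(*p),h)[0].round(4))
z=load('wrist0');T=np.linalg.inv(z['w2c']);s=bot.get_state()
from scipy.spatial.transform import Rotation as R
r=R.from_euler('xyz',s['ee_rot'],degrees=True)
print(r.inv().apply(T[:3,3]-s['ee_pos']), r.inv().apply(-T[:3,2]))
E
```

```text
peg top [0.4838 0.1001 0.079 ]
hinge top [0.5568 0.2514 0.05  ]
pl1 [0.5667 0.0962 0.012 ]
pl2 [0.7045 0.1163 0.012 ]
pl3 [0.6747 0.2899 0.012 ]
holder f1 [ 0.5491 -0.0229  0.006 ]
holder f2 [0.5507 0.0292 0.006 ]
holder b1 [ 0.455  -0.0267  0.006 ]
block top [0.4684 0.0044 0.042 ]
rail l [ 0.5749 -0.2429  0.008 ]
rail r [ 0.68   -0.2522  0.008 ]
lip front L [ 0.5939 -0.2393  0.025 ]
lip fR [ 0.6004 -0.1401  0.025 ]
bottle cap [ 0.7753 -0.1174  0.15  ]
[ 6.65181596e-02  1.23490812e-04 -1.96256990e-01] [-0.24566257  0.00152762  0.9693542 ]
```

step_arm(rows=[[0,0,-0.26,480,445,-171,87],[0,0,-0.26,480,445,-171,87],[0,0,-0.26,480,445,-171,87],[0,0,-0.26,480,445,-171,87],[0,0,-0.26,480,445,-171,87]])

```text
time_s: 0.65
ee_pos: [0.2902, 0.3975, 0.2523]
ee_rot: [180.0, 0.0, 0.0]
contact_force: [-0.4, -0.1, -0.7]
finger_gap: 0.0867
```

```bash
cat >> h.py <<'E'
from scipy.spatial.transform import Rotation as R
def delta(pos,yaw,frm=None):
    s=bot.get_state()
    p0,e0=(s['ee_pos'],s['ee_rot']) if frm is None else frm
    r0=R.from_euler('xyz',e0,degrees=True);r1=R.from_euler('xyz',[180,0,yaw],degrees=True)
    return np.r_[(r0.inv()*r1).as_rotvec().round(4),(r0.inv().apply(np.array(pos)-p0)*1000).round(1)].tolist()
E
python3 -c "
from h import *
print(bot.get_state()['ee_pos'],bot.get_state()['ee_rot'],delta([.51,.05,.36],0))"
```

```text
[0.29023366 0.39753419 0.2523315 ] [1.79979996e+02 9.99958085e-03 3.90273141e-02] [0.0003, 0.0002, 0.0007, 219.5, 347.7, -107.6]
```

Yaw is now 0, so the tool's axes are x, −y and −z in world terms.

step_arm(rows=[[0,0,0,220,347,-108,87],[0,0,0,220,347,-108,87],[0,0,0,220,347,-108,87],[0,0,0,220,347,-108,87],[0,0,0,220,347,-108,87]])

```text
time_s: 1.15
ee_pos: [0.4196, 0.1934, 0.3162]
ee_rot: [-180.0, -0.0, 0.0]
contact_force: [1.3, 1.1, 0.2]
finger_gap: 0.0871
```

step_arm(rows=[[0,0,0,90,143,-45,87],[0,0,0,90,143,-45,87],[0,0,0,90,143,-45,87],[0,0,0,90,143,-45,87],[0,0,0,90,143,-45,87]])

```text
time_s: 1.65
ee_pos: [0.5106, 0.05, 0.3607]
ee_rot: [180.0, -0.0, -0.3]
contact_force: [-0.2, 0.7, 0.5]
finger_gap: 0.0869
```

```bash
python3 -c "
from h import *
s=bot.get_state();print(s['ee_pos'],s['ee_rot'])
grab('wrist','wrist1')
P=cloud(load('wrist1'));print(P[100,300])"
```

```text
[0.5106148  0.05004532 0.36073294] [ 1.79981525e+02 -2.73049462e-02 -2.58584240e-01]
[0.57705267 0.04985423 0.55715054]
```

View pics/wrist1.png

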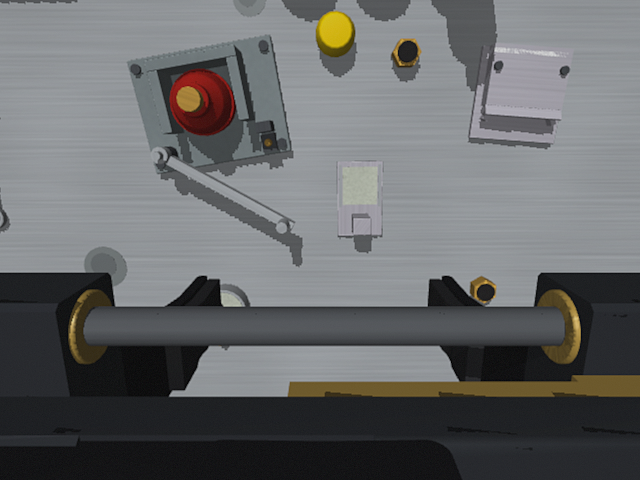

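The wrist view shows the plate corners near (128,62), (270,37) and (292,150). The hinge pin is at (159,156), the peg at (282,227), and the holder runs from (337,162) to (383,236). The rail is at (470..572, 48..145). I'll zoom in on these.

```bash
python3 - <<'E'
from h import *
z=load('wrist1');print((z['d']>0).mean())
a=cv2.imread('pics/wrist1.png')
cv2.imwrite('pics/z3.png',cv2.resize(a[25:245,120:310],None,fx=4,fy=4,interpolation=cv2.INTER_CUBIC)[:880][:, :760][0:880:1]) 
b=cv2.resize(a[30:160,120:310],None,fx=4,fy=4,interpolation=cv2.INTER_CUBIC); cv2.imwrite('pics/z3.png',b)
b=cv2.resize(a[130:250,140:400],None,fx=3,fy=3,interpolation=cv2.INTER_CUBIC); cv2.imwrite('pics/z4.png',b)
b=cv2.resize(a[35:155,460:580],None,fx=5,fy=5,interpolation=cv2.INTER_CUBIC); cv2.imwrite('pics/z5.png',b)
E
```

```text
0.9958072916666667
```

View pics/z3.png

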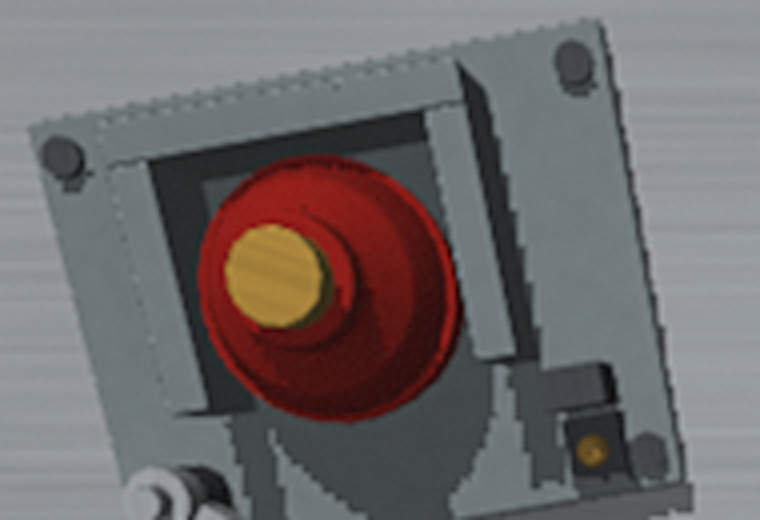

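View pics/z4.png

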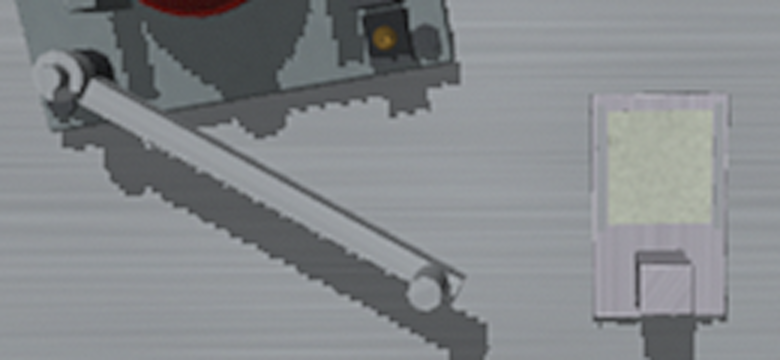

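View pics/z5.png

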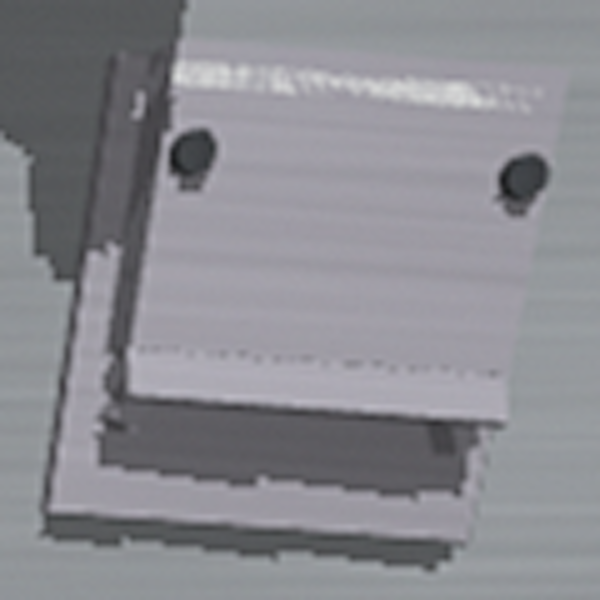

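```bash
python3 - <<'E'
from h import *
z=load('wrist1');P=cloud(z)
print(P[90,440],P[227,282],P[156,158],P[226,362])
f3=lambda x,y:(120+x/4,30+y/4); f4=lambda x,y:(140+x/3,130+y/3); f5=lambda x,y:(460+x/5,35+y/5)
g=lambda uv,h:ray(z,uv,h)[0][:2]
A,B,C,D=[g(f3(*p),.012) for p in [(35,125),(598,20),(690,487)]]+[g(f4(52,128),.012)]
print('cradle c',A,B,C,D, np.linalg.norm(A-B),np.linalg.norm(B-C),np.linalg.norm(C-D),np.linalg.norm(A-D))
ctr=(A+B+C+D)/4; v=(A-B)+(D-C); yawc=np.degrees(np.arctan2(v[1],v[0]))-90; w=(A-D)+(B-C);print(ctr,yawc,np.degrees(np.arctan2(w[1],w[0])))
y=np.radians(yawc);Rm=np.array([[np.cos(y),-np.sin(y)],[np.sin(y),np.cos(y)]])
hin=ctr+Rm@[-.048,.065];shut=ctr+Rm@[-.048,-.105]
peg=g(f4(427,292),.079); pz=P[227,282,2]
print('hinge',hin,'shut',shut,'peg',peg,np.linalg.norm(peg-hin))
d=peg-hin;print('bar dir',np.degrees(np.arctan2(d[1],d[0])), 'open angle',-90+yawc-np.degrees(np.arctan2(d[1],d[0])))
print('hingepin',g(f3(150,500),P[156,158,2]))
H=[g(f4(*p),.006) for p in [(592,96),(728,96),(723,317),(596,316)]]
print('holder',H,np.mean(H,0),'block top',[g(f4(*p),.042) for p in [(640,265),(691,265),(691,313),(640,313)]])
v=H[0]+H[1]-H[2]-H[3];w=H[0]+H[3]-H[1]-H[2]
print('hyaw',np.degrees(np.arctan2(v[1],v[0])),np.degrees(np.arctan2(w[1],w[0]))-90)
S=[g(f5(*p),.008) for p in [(47,512),(465,540),(112,55)]]
print('rail',S,np.linalg.norm(S[0]-S[1]),np.linalg.norm(S[0]-S[2]))
v=S[0]-S[1];w=S[2]-S[0];print(np.degrees(np.arctan2(v[1],v[0]))-90,np.degrees(np.arctan2(w[1],w[0])),'ctr',(S[1]+S[2])/2)
L=[g(f5(*p),.029) for p in [(128,395),(505,425)]];print(L)
E
```

```text
[ 0.63396089 -0.09894632  0.00064732] [0.472999   0.09940995 0.07797788] [0.55541944 0.24497566 0.06064954] [0.46664353 0.00121379 0.04449275]
cradle c [0.66736325 0.28831325] [0.69631837 0.11459512] [0.55807304 0.08983665] [0.53194395 0.26714924] 0.17611470184118427 0.14044484619299832 0.17922745488973088 0.13706313106626924
[0.61342465 0.18997356] 8.918202203306592 9.52580713310524
hinge [0.55592837 0.24674659] shut [0.58228249 0.07880178] peg [0.47281531 0.09892062] 0.16958862096650792
bar dir -119.34625332215508 open angle 38.26445552546167
hingepin [0.55657665 0.24544652]
holder [array([0.5444812 , 0.03163975]), array([ 0.54427076, -0.02796657]), array([ 0.4446768 , -0.02880925]), array([0.44536903, 0.02936474])] [0.49469945 0.00105717] block top [array([0.47610707, 0.01218227]), array([ 0.47602628, -0.00942321]), array([ 0.45513489, -0.00992703]), array([0.45521782, 0.01188987])]
hyaw 0.8988934947648997 -0.4391067406277642
rail [array([ 0.57526395, -0.13876726]), array([ 0.56784717, -0.24778743]), array([ 0.68402219, -0.14568626])] 0.10927217312601348 0.10897810938248396
-3.8919096121250902 -3.640146089969605 ctr [ 0.62593468 -0.19673685]
[array([ 0.60309522, -0.14911181]), array([ 0.59571568, -0.2425963 ])]
```

```bash
python3 -c "
from h import *
s=bot.get_state();print(s['joint_pos'].round(1))
print(delta([.473,.099,.15],60.7))"
```

```text
[ 23.9   6.7   3.8  -0.  -87.1  65.9]
[-0.0005, 0.0007, -1.0623, -36.6, -47.6, 210.2]
```

step_arm(rows=[[0,0,1.04,-37,-48,100,87],[0,0,1.04,-37,-48,100,87],[0,0,1.04,-37,-48,100,87],[0,0,1.04,-37,-48,100,87],[0,0,1.04,-37,-48,100,87]])

```text
time_s: 2.2
ee_pos: [0.4706, 0.1014, 0.2595]
ee_rot: [179.9, 0.1, -43.2]
contact_force: [-0.6, 0.5, -0.3]
finger_gap: 0.0867
```

```bash
python3 -c "
from h import *
s=bot.get_state();print(s['ee_pos'],s['ee_rot'])
print(delta([.473,.099,.15],-119.3))"
```

```text
[0.47057628 0.10142422 0.25954362] [ 1.79883831e+02  5.40472554e-02 -4.31506855e+01]
[0.0023, -0.0005, 1.3291, 3.5, -0.1, 109.5]
```

step_arm(rows=[[0,0,1.33,3.5,0,110,87],[0,0,1.33,3.5,0,110,87],[0,0,1.33,3.5,0,110,87],[0,0,1.33,3.5,0,110,87],[0,0,1.33,3.5,0,110,87]])

```text
time_s: 2.7
ee_pos: [0.4733, 0.0987, 0.1495]
ee_rot: [179.9, -0.1, -86.2]
contact_force: [0.3, -0.3, -0.7]
finger_gap: 0.0871
```

```bash
python3 -c "
from h import *
s=bot.get_state();print(s['ee_pos'],s['ee_rot'])
print(delta([.473,.099,.15],-119.3))"
```

```text
[0.4733387  0.09865197 0.14950514] [ 1.79864134e+02 -5.10049085e-02 -8.61801473e+01]
[0.002, -0.0016, 0.578, -0.4, 0.3, -0.5]
```

step_arm(rows=[[0,0,0.578,0,0,0,50],[0,0,0.578,0,0,0,50],[0,0,0.578,0,0,0,50],[0,0,0.578,0,0,0,50],[0,0,0.578,0,0,0,50]])

```text
time_s: 3.2
ee_pos: [0.4737, 0.0988, 0.1503]
ee_rot: [180.0, -0.0, -118.9]
contact_force: [-0.3, 0.1, 0.5]
finger_gap: 0.0553
```

```bash
python3 -c "
from h import *
s=bot.get_state();print(s['ee_pos'],s['ee_rot'],s['finger_gap'])
print(delta([.473,.099,.055],-119.3))
grab('side','side2')
a=cv2.imread('pics/side2.png')[100:300,180:400];cv2.imwrite('pics/s2.png',cv2.resize(a,None,fx=3,fy=3)[:600,:])"
```

```text
[0.473745   0.09876425 0.15031447] [ 1.79960212e+02 -2.34819146e-02 -1.18943994e+02] 0.05531828966715603
[0.0007, -0.0004, 0.0062, 0.1, 0.7, 95.3]
```

View pics/s2.png

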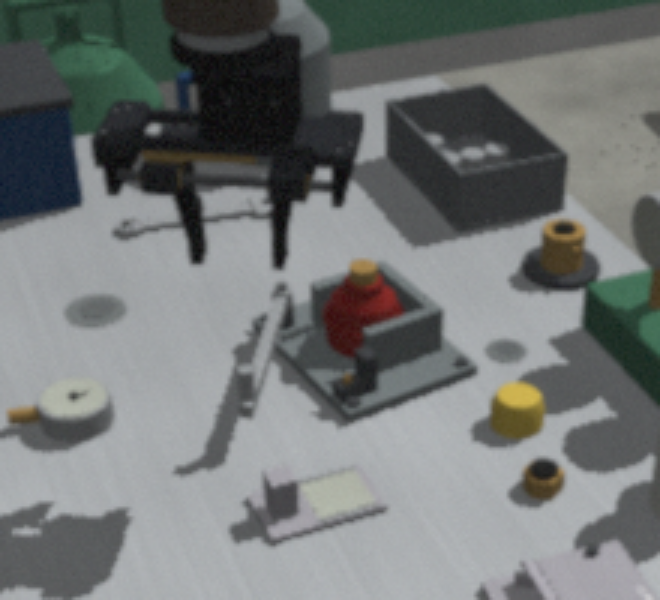

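The gripper stands above the peg, which is at about (245,380), with open fingers either side. I'll descend next.

step_arm(rows=[[0,0,0.006,0,0.7,45,50],[0,0,0.006,0,0.7,75,50],[0,0,0.006,0,0.7,95,50],[0,0,0.006,0,0.7,95,50]])

```text
time_s: 3.65
ee_pos: [0.4715, 0.0975, 0.053]
ee_rot: [179.8, -0.3, -119.3]
contact_force: [0.6, 0.1, 0.6]
finger_gap: 0.0505
```

step_arm(grip_force=8, rows=[[0,0,0,0,0,0,5],[0,0,0,0,0,0,5],[0,0,0,0,0,0,5],[0,0,0,0,0,0,5],[0,0,0,0,0,0,5]])

```text
time_s: 4.15
ee_pos: [0.4745, 0.0985, 0.0562]
ee_rot: [-180.0, 0.1, -119.4]
contact_force: [0.7, -0.9, -0.4]
finger_gap: 0.0181
```

```bash
python3 - <<'E'
from h import *
s=bot.get_state();print(s['ee_pos'],s['ee_rot'],s['finger_gap'],s['contact_force'])
H=np.array([.5563,.246])
v=s['ee_pos'][:2]-H;print(np.linalg.norm(v),np.degrees(np.arctan2(v[1],v[0])))
a0=np.degrees(np.arctan2(v[1],v[0]))
frm=(s['ee_pos'],s['ee_rot'])
for k in range(1,6):
    a=a0+4*k; r=np.radians(a); L=np.linalg.norm(v)
    print(delta([*(H+L*np.array([np.cos(r),np.sin(r)])),s['ee_pos'][2]],a,frm))
E
```

```text
[0.47449887 0.09845654 0.05622464] [-1.79960442e+02  6.56100153e-02 -1.19383480e+02] 0.018073705696377337 [ 0.67700624 -0.94324419 -0.429006  ]
0.16870239017755068 -119.0048892822297
[-0.0007, 0.0011, -0.0764, -0.5, -11.8, 0.0]
[-0.0008, 0.0011, -0.1462, -1.8, -23.5, 0.0]
[-0.0008, 0.0011, -0.216, -3.9, -35.1, 0.0]
[-0.0008, 0.001, -0.2859, -6.8, -46.5, 0.0]
[-0.0009, 0.001, -0.3557, -10.6, -57.6, 0.1]
```

step_arm(rows=[[0,0,0,0,0,0,5],[0,0,0,0,0,0,5],[0,0,-0.035,-0.1,-6,0,5],[0,0,-0.07,-0.4,-11.8,0,5],[0,0,-0.122,-1.3,-20.6,0,5]])

```text
time_s: 4.65
ee_pos: [0.4927, 0.0892, 0.0556]
ee_rot: [180.0, -0.0, -112.3]
contact_force: [-0.6, 1.0, -0.5]
finger_gap: 0.0049
```

```bash
cat > arc.py <<'E'
from h import *
import sys
s=bot.get_state();print(s['ee_pos'],s['ee_rot'],s['finger_gap'],s['contact_force'])
H=np.array([.5563,.246])
v=s['ee_pos'][:2]-H;a0=np.degrees(np.arctan2(v[1],v[0]));L=np.linalg.norm(v);print(L,a0,'open',-90+9.2-a0)
frm=(s['ee_pos'],s['ee_rot'])
for k in range(1,6):
    a=a0+float(sys.argv[1])*k; r=np.radians(a)
    print(delta([*(H+.1695*np.array([np.cos(r),np.sin(r)])),.055],a,frm))
E
python3 arc.py 3.5
```

```text
[0.4926698  0.08921346 0.05557657] [ 1.79983721e+02 -1.53387412e-02 -1.12275087e+02] 0.004919966334326306 [-0.64638009  1.00394522 -0.45196508]
0.1692064473440435 -112.0892674897646 open 31.289267489764597
[0.0003, -0.0003, -0.0643, -0.1, -10.3, 0.6]
[0.0003, -0.0002, -0.1254, -1.0, -20.7, 0.6]
[0.0003, -0.0002, -0.1865, -2.6, -30.9, 0.6]
[0.0003, -0.0002, -0.2476, -4.9, -41.0, 0.6]
[0.0003, -0.0002, -0.3087, -7.7, -50.9, 0.6]
```

The gap closed to 4.9 mm, less than the peg's 14 mm, so the peg isn't between the pads. I'll look.

```bash
python3 -c "
from h import *
for n in ['side','scene','wrist']: grab(n,n+'3')
a=cv2.imread('pics/side3.png')[130:290,200:400];cv2.imwrite('pics/s3.png',cv2.resize(a,None,fx=3.7,fy=3.7)[:600,:])
a=cv2.imread('pics/scene3.png')[165:315,280:480];cv2.imwrite('pics/s3b.png',cv2.resize(a,None,fx=3.7,fy=3.7)[:600,:])"
```

```text
(no output)
```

View pics/s3.png

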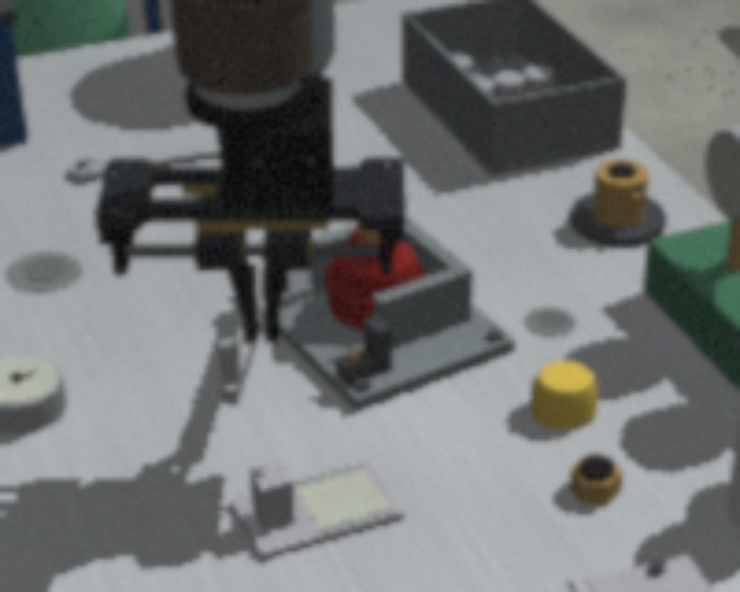

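View pics/s3b.png

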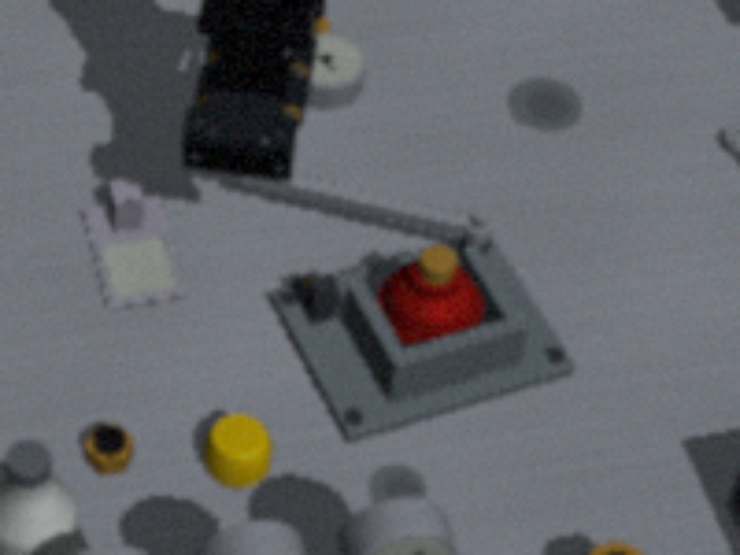

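View pics/wrist3.png

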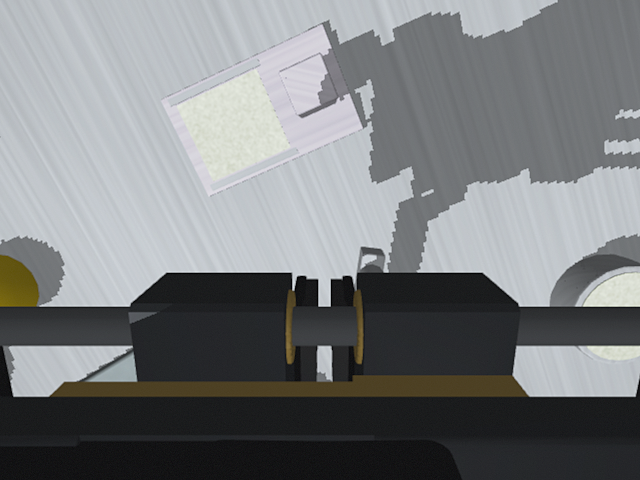

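```bash
python3 - <<'E'
from h import *
z=load('wrist3');P=cloud(z);T=np.linalg.inv(z['w2c']);print(T[:3,3])
for p in [(371,250),(371,258),(371,268),(362,262),(382,262)]: print(p,P[p[1],p[0]],ray(z,p,.05)[0])
a=cv2.imread('pics/wrist3.png')[225:385,250:450];cv2.imwrite('pics/w3z.png',cv2.resize(a,None,fx=3.7,fy=3.7,interpolation=cv2.INTER_CUBIC))
z=load('wrist1');P=cloud(z)
for p in [(282,227),(284,225),(290,222),(362,226)]: print(p,P[p[1],p[0]])
z=load('side3');P=cloud(z)
for p in [(200+232/3.7,130+y/3.7) for y in (330,345,360,375,390)]: print(p,P[int(p[1]),int(p[0])])
E
```

```text
[0.46728718 0.02727673 0.25196824]
(371, 250) [0.46687336 0.08969724 0.04447542] [0.46688438 0.08803527 0.05      ]
(371, 258) [0.46838166 0.09166917 0.05102577] [0.46838724 0.09199787 0.05      ]
(371, 268) [0.47015156 0.09385867 0.05911874] [0.470287   0.09700695 0.05      ]
(362, 262) [0.47338    0.09200101 0.05075414] [0.47340284 0.09224359 0.05      ]
(382, 262) [0.46395039 0.09591695 0.05063434] [0.46393988 0.09613321 0.05      ]
(282, 227) [0.472999   0.09940995 0.07797788]
(284, 225) [0.47604676 0.0966764  0.08094796]
(290, 222) [0.47337225 0.09206374 0.05037658]
(362, 226) [0.46664353 0.00121379 0.04449275]
(262.7027027027027, 219.18918918918916) [ 0.50999847  0.22283701 -0.00116249]
(262.7027027027027, 223.24324324324323) [0.47185884 0.09449894 0.07962756]
(262.7027027027027, 227.2972972972973) [0.47115044 0.09474565 0.0674451 ]
(262.7027027027027, 231.35135135135135) [0.46988476 0.0930968  0.05654888]
(262.7027027027027, 235.40540540540542) [0.46783867 0.08875986 0.04762864]
```

View pics/w3z.png

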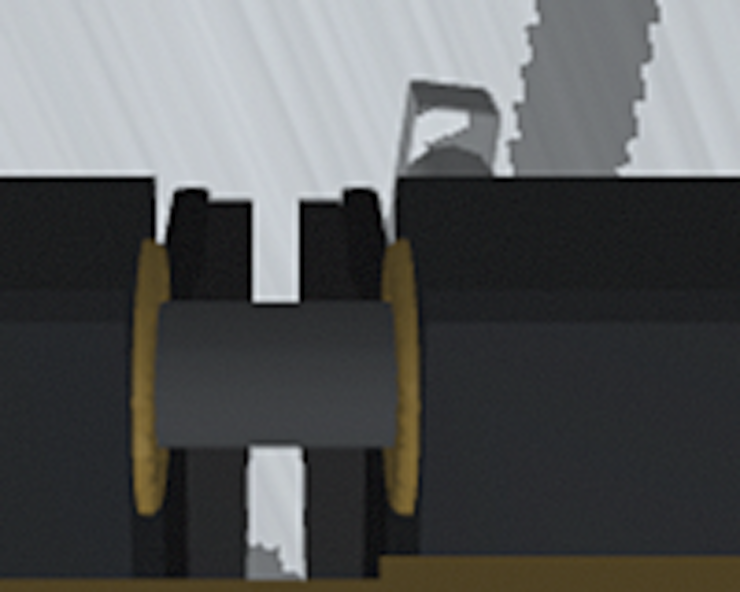

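```bash
python3 - <<'E'
from h import *
for t in ['side3','scene3']:
    z=load(t)
    for q in [(.4927,.0892,.0556),(.4927,.0892,.08),(.4927,.0892,.1)]:
        c=z['w2c']@np.r_[q,1];K=z['mtx'];print(t,q,K[0,0]*c[0]/-c[2]+K[0,2],K[1,1]*-c[1]/-c[2]+K[1,2])
z=load('side3');P=cloud(z)
for p in [(247,325),(250,338),(272,325),(272,335),(272,310)]:
    u,v=200+p[0]/3.7,130+p[1]/3.7;print(p,P[int(v),int(u)])
E
```

```text
side3 (0.4927, 0.0892, 0.0556) 271.1671049425367 230.03094862669596
side3 (0.4927, 0.0892, 0.08) 270.6791549636363 222.10428402656055
side3 (0.4927, 0.0892, 0.1) 270.2694956760419 215.44943842044174
scene3 (0.4927, 0.0892, 0.0556) 345.8610959156638 214.32285862243876
scene3 (0.4927, 0.0892, 0.08) 346.2918482502706 208.19926771933112
scene3 (0.4927, 0.0892, 0.1) 346.6526745600515 203.06974773613084
(247, 325) [0.47920049 0.08138016 0.10401449]
(250, 338) [0.48153729 0.083016   0.09044272]
(272, 325) [0.49596193 0.07833053 0.10140966]
(272, 335) [0.49444089 0.07497729 0.09506672]
(272, 310) [0.4952153  0.07423264 0.11593222]
```

```bash
python3 - <<'E'
from h import *
z=load('side2');P=cloud(z)
for p in [(245,186),(245,184),(273,188),(273,185),(273,182),(246,181)]: print(p,P[p[1],p[0]])
for q in [(.4737,.0988,.1503)]:
        c=z['w2c']@np.r_[q,1];K=z['mtx'];print(q,K[0,0]*c[0]/-c[2]+K[0,2],K[1,1]*-c[1]/-c[2]+K[1,2])
z=load('wrist3');P=cloud(z)
for p in [(308,285),(340,285),(308,300),(345,300)]: print(p,P[p[1],p[0]])
print(bot.get_state()['ee_pos'])
E
```

```text
(245, 186) [0.44104305 0.10562114 0.18651781]
(245, 184) [0.44132111 0.10489736 0.19221012]
(273, 188) [0.49797247 0.07211751 0.18636493]
(273, 185) [0.49813759 0.07141435 0.19472966]
(273, 182) [0.49735986 0.06785371 0.20476516]
(246, 181) [0.44437427 0.10496966 0.1994575 ]
(0.4737, 0.0988, 0.1503) 260.32227817084646 197.73168939544502
(308, 285) [0.49533794 0.07791703 0.0969091 ]
(340, 285) [0.48353197 0.08274113 0.09697667]
(308, 300) [0.49451492 0.07767462 0.11374758]
(345, 300) [0.48242641 0.08341996 0.11199904]
[0.49286461 0.0892094  0.05544847]
```

```bash
python3 - <<'E'
from h import *
print(bot.tcp_to_grasp)
a=cv2.imread('pics/side3.png')[195:245,245:300];cv2.imwrite('pics/s3c.png',cv2.resize(a,None,fx=11,fy=11,interpolation=cv2.INTER_CUBIC))
z=load('side3');P=cloud(z)
for u in (266,267,268,272,273,274): 
    print(u,[(v,P[v,u].round(3).tolist()) for v in range(214,228,2)])
E
```

```text
0.0187
266 [(214, [0.48, 0.083, 0.111]), (216, [0.479, 0.082, 0.107]), (218, [0.48, 0.084, 0.099]), (220, [0.479, 0.082, 0.095]), (222, [0.479, 0.085, 0.087]), (224, [0.492, 0.129, 0.048]), (226, [0.489, 0.121, 0.048])]
267 [(214, [0.482, 0.081, 0.112]), (216, [0.482, 0.083, 0.105]), (218, [0.482, 0.083, 0.099]), (220, [0.481, 0.08, 0.096]), (222, [0.498, 0.136, 0.049]), (224, [0.497, 0.135, 0.043]), (226, [0.495, 0.13, 0.04])]
268 [(214, [0.484, 0.08, 0.112]), (216, [0.484, 0.08, 0.106]), (218, [0.484, 0.081, 0.1]), (220, [0.483, 0.08, 0.095]), (222, [0.503, 0.145, 0.041]), (224, [0.502, 0.144, 0.035]), (226, [0.514, 0.183, -0.0])]
272 [(214, [0.493, 0.076, 0.113]), (216, [0.493, 0.078, 0.105]), (218, [0.493, 0.079, 0.099]), (220, [0.494, 0.081, 0.091]), (222, [0.531, 0.198, -0.001]), (224, [0.527, 0.186, 0.001]), (226, [0.525, 0.181, -0.002])]
273 [(214, [0.495, 0.073, 0.114]), (216, [0.496, 0.077, 0.105]), (218, [0.495, 0.075, 0.101]), (220, [0.494, 0.075, 0.095]), (222, [0.534, 0.197, -0.001]), (224, [0.53, 0.188, -0.001]), (226, [0.528, 0.183, -0.004])]
274 [(214, [0.497, 0.073, 0.113]), (216, [0.497, 0.074, 0.107]), (218, [0.497, 0.075, 0.1]), (220, [0.497, 0.075, 0.095]), (222, [0.497, 0.075, 0.089]), (224, [0.532, 0.186, -0.001]), (226, [0.53, 0.18, -0.003])]
```

View pics/s3c.png

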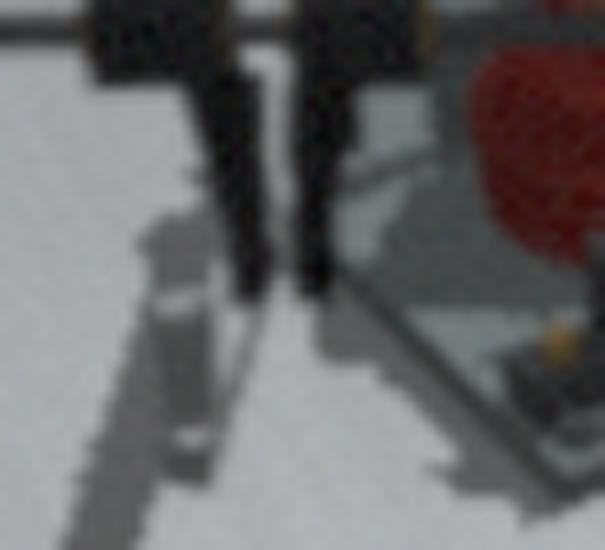

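```bash
python3 - <<'E'
from h import *
z=load('side3');P=cloud(z)
for u in (257,260,278,281): 
    print(u,[(v,P[v,u].round(3).tolist()) for v in range(190,206,3)])
# candidates: px of tip front-lower-edge
K=z['mtx']
for h in (.080,.083,.086,.089):
    for q in [(.483,.083,h),(.495,.078,h)]:
        c=z['w2c']@np.r_[q,1];print(q,(K[0,0]*c[0]/-c[2]+K[0,2]).round(1),(K[1,1]*-c[1]/-c[2]+K[1,2]).round(1))
E
```

```text
257 [(190, [0.461, 0.077, 0.187]), (193, [0.459, 0.072, 0.182]), (196, [0.454, 0.058, 0.184]), (199, [0.455, 0.062, 0.173]), (202, [0.455, 0.064, 0.163]), (205, [0.519, 0.296, -0.001])]
260 [(190, [0.467, 0.072, 0.188]), (193, [0.465, 0.068, 0.183]), (196, [0.463, 0.062, 0.179]), (199, [0.461, 0.06, 0.173]), (202, [0.461, 0.061, 0.164]), (205, [0.527, 0.291, 0.0])]
278 [(190, [0.505, 0.059, 0.187]), (193, [0.503, 0.052, 0.183]), (196, [0.501, 0.047, 0.178]), (199, [0.499, 0.043, 0.173]), (202, [0.499, 0.043, 0.165]), (205, [0.57, 0.254, 0.011])]
281 [(190, [0.511, 0.054, 0.188]), (193, [0.51, 0.051, 0.182]), (196, [0.506, 0.043, 0.18]), (199, [0.505, 0.038, 0.174]), (202, [0.505, 0.04, 0.165]), (205, [0.579, 0.254, 0.009])]
(0.483, 0.083, 0.08) 267.8 224.3
(0.495, 0.078, 0.08) 273.1 224.3
(0.483, 0.083, 0.083) 267.7 223.3
(0.495, 0.078, 0.083) 273.0 223.3
(0.483, 0.083, 0.086) 267.7 222.3
(0.495, 0.078, 0.086) 273.0 222.3
(0.483, 0.083, 0.089) 267.6 221.3
(0.495, 0.078, 0.089) 272.9 221.3
```

The fingers never touched the peg. Depth and projection agree that the real fingertips are about 31 mm above the reported TCP (tips at about 87 mm with TCP z = 55 mm). The gripper body is also that much higher, while x and y match. I'll correct for this and treat the tip as TCP z + 31 mm.

```bash
python3 -c "
from h import *
print(delta([.4727,.0988,.058],-119.3))"
```

```text
[0.0002, -0.0001, 0.1186, -1.1, 22.3, -2.5]
```

step_arm(rows=[[0,0,0.119,-1,22,-4,50],[0,0,0.119,-1,22,-4,50],[0,0,0.119,-1,22,-4,50],[0,0,0.119,-1,22,-4,50],[0,0,0.119,-1,22,-4,50]])

```text
time_s: 5.3
ee_pos: [0.4732, 0.0986, 0.0595]
ee_rot: [-180.0, 0.0, -119.2]
contact_force: [0.5, -0.9, -0.4]
finger_gap: 0.0368
```

```bash
python3 -c "
from h import *
s=bot.get_state();print(s['finger_gap'],s['ee_pos'])
print(delta([.4727,.0988,.026],-119.3))
grab('side','side4')
a=cv2.imread('pics/side4.png')[180:250,220:320];cv2.imwrite('pics/s4.png',cv2.resize(a,None,fx=7,fy=7,interpolation=cv2.INTER_CUBIC))
"
```

```text
0.03675439691627574 [0.47316672 0.09861274 0.05954811]
[-0.0001, 0.0001, 0.0016, 0.1, 0.5, 33.5]
```

View pics/s4.png

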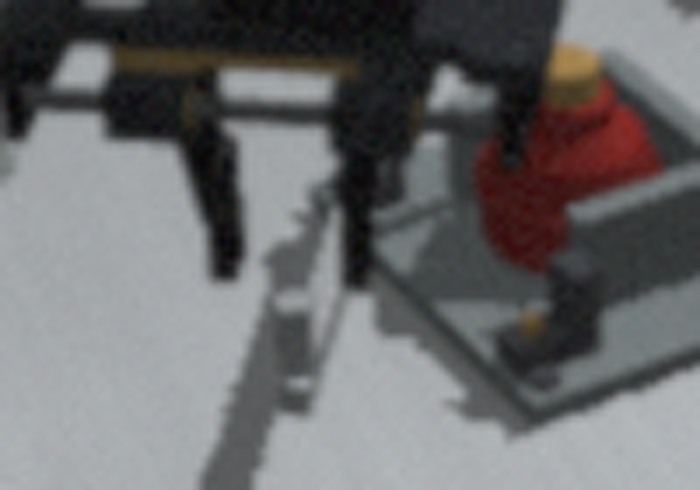

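The fingers straddle the peg from above: the tips are at (225,275) and (357,285), and the peg top is at (290,300) between them. I'll descend 33 mm.

step_arm(rows=[[0,0,0,0,0,12,50],[0,0,0,0,0,24,50],[0,0,0,0,0,33,50],[0,0,0,0,0,33,50]])

```text
time_s: 5.75
ee_pos: [0.472, 0.0981, 0.0253]
ee_rot: [179.9, -0.1, -119.2]
contact_force: [-0.2, -0.3, -0.2]
finger_gap: 0.0499
```

step_arm(grip_force=8, rows=[[0,0,0,0,0,0,0],[0,0,0,0,0,0,0],[0,0,0,0,0,0,0],[0,0,0,0,0,0,0],[0,0,0,0,0,0,0]])

```text
time_s: 6.25
ee_pos: [0.473, 0.0987, 0.0269]
ee_rot: [-180.0, 0.0, -119.2]
contact_force: [-0.8, -0.0, 0.6]
finger_gap: 0.0179
```

step_arm(rows=[[0,0,0,0,0,0,0],[0,0,0,0,0,0,0]])

```text
time_s: 6.45
ee_pos: [0.4729, 0.0987, 0.0268]
ee_rot: [-180.0, 0.0, -119.2]
contact_force: [-0.5, 0.1, 1.5]
finger_gap: 0.0136
```

```bash
sed -i 's/\.055\]/.026]/' arc.py; python3 arc.py 3.5
```

```text
[0.47291755 0.09867228 0.0267664 ] [-1.79987538e+02  9.30081842e-03 -1.19209090e+02] 0.013598113753457685 [-0.54204711  0.08803     1.47929479]
0.16928700736950378 -119.50837660190294 open 38.70837660190294
[-0.0002, 0.0002, -0.0559, -0.0, -10.3, 0.8]
[-0.0002, 0.0001, -0.1169, -0.9, -20.7, 0.8]
[-0.0002, 0.0001, -0.178, -2.5, -30.9, 0.8]
[-0.0002, 0.0001, -0.2391, -4.6, -41.0, 0.8]
[-0.0002, 0.0001, -0.3002, -7.4, -51.0, 0.8]
```

The gap is 13.6 mm, so the peg is gripped. I'll swing it along the arc.

step_arm(grip_force=15, rows=[[0,0,-0.03,0,-5,0,0],[0,0,-0.09,-0.5,-15,0,0],[0,0,-0.15,-1.6,-25,0,0],[0,0,-0.21,-3.4,-35,0,0],[0,0,-0.27,-5.9,-45,0,0]])

```text
time_s: 6.95
ee_pos: [0.5156, 0.0819, 0.0268]
ee_rot: [-180.0, 0.0, -103.6]
contact_force: [0.2, 1.5, -0.4]
finger_gap: 0.0134
```

```bash
python3 arc.py 3
```

```text
[0.51559615 0.08186042 0.02678277] [-1.79969718e+02  2.66647512e-02 -1.03607265e+02] 0.01337927200811137 [ 0.19589755  1.52512444 -0.44680564]
0.1691112187040504 -103.92743211182317 open 23.12743211182317
[-0.0005, 0.0005, -0.0468, 0.2, -8.9, 0.8]
[-0.0006, 0.0004, -0.0991, -0.4, -17.7, 0.8]
[-0.0006, 0.0004, -0.1515, -1.5, -26.5, 0.8]
[-0.0006, 0.0004, -0.2039, -3.1, -35.3, 0.8]
[-0.0006, 0.0004, -0.2562, -5.1, -43.9, 0.8]
```

step_arm(grip_force=25, rows=[[0,0,-0.05,-0.1,-9,0,0],[0,0,-0.1,-0.6,-18,0,0],[0,0,-0.15,-1.6,-26.5,0,0],[0,0,-0.204,-3.2,-35.3,0,0],[0,0,-0.25,-5.0,-43,0,0]])

```text
time_s: 7.45
ee_pos: [0.5588, 0.0769, 0.0268]
ee_rot: [-179.9, 0.0, -89.3]
contact_force: [0.6, 1.0, 0.7]
finger_gap: 0.0128
```

```bash
python3 arc.py 2
```

```text
[0.55880829 0.07694294 0.02678172] [-1.79937651e+02  4.06708414e-02 -8.93056784e+01] 0.012835482787873921 [0.581166   1.00541718 0.68418186]
0.16907566473969432 -89.1499689403331 open 8.349968940333099
[-0.0011, 0.0007, -0.0376, 0.3, -5.9, 0.8]
[-0.0011, 0.0007, -0.0725, -0.0, -11.8, 0.8]
[-0.0011, 0.0007, -0.1074, -0.6, -17.7, 0.8]
[-0.0011, 0.0006, -0.1423, -1.3, -23.6, 0.8]
[-0.0011, 0.0006, -0.1773, -2.2, -29.4, 0.8]
```

step_arm(rows=[[0,0,-0.035,0,-6,0,0],[0,0,-0.07,-0.1,-12,0,0],[0,0,-0.107,-0.6,-18,0,0],[0,0,-0.13,-1.1,-22,0,0],[0,0,-0.146,-1.4,-24.7,0,0]])

```text
time_s: 7.95
ee_pos: [0.5836, 0.079, 0.0268]
ee_rot: [-179.9, 0.1, -81.0]
contact_force: [-0.8, 4.5, 1.3]
finger_gap: 0.0131
```

```bash
python3 arc.py 1
```

```text
[0.58357644 0.07903368 0.02681434] [-1.79879595e+02  5.23902840e-02 -8.09931959e+01] 0.013097498056229452 [-0.78733283  4.52584917  1.31869926]
0.16917965978807256 -80.72183876640469 open -0.07816123359530991
[-0.0021, 0.0009, -0.0222, 0.3, -3.0, 0.8]
[-0.0021, 0.0009, -0.0396, 0.2, -5.9, 0.8]
[-0.0021, 0.0009, -0.0571, 0.0, -8.9, 0.8]
[-0.0021, 0.0008, -0.0746, -0.1, -11.8, 0.8]
[-0.0021, 0.0008, -0.092, -0.4, -14.8, 0.8]
```

step_arm(rows=[[0,0,-0.006,0,-1.5,0,0],[0,0,-0.006,0,-1.5,0,0]])

```text
time_s: 8.15
ee_pos: [0.5845, 0.0792, 0.0268]
ee_rot: [-179.9, 0.0, -80.7]
contact_force: [-2.1, 5.4, 2.5]
finger_gap: 0.0131
```

step_arm(rows=[[0,0,0,0,-1.0,0,0],[0,0,0,0,-1.0,0,0]])

```text
time_s: 8.35
ee_pos: [0.5845, 0.0791, 0.0267]
ee_rot: [179.9, 0.0, -80.7]
contact_force: [-2.7, 5.1, 4.2]
finger_gap: 0.013
```

step_arm(rows=[[0,0,0,0,-2.5,0,0],[0,0,0,0,-2.5,0,0],[0,0,0,0,-2.5,0,0]])

```text
time_s: 8.65
ee_pos: [0.5845, 0.079, 0.0266]
ee_rot: [179.7, 0.0, -80.8]
contact_force: [-8.9, 6.0, 8.2]
finger_gap: 0.0133
```

```bash
python3 -c "
from h import *
for n in ['side','scene']: grab(n,n+'5')
a=cv2.imread('pics/side5.png')[160:260,230:370];cv2.imwrite('pics/s5.png',cv2.resize(a,None,fx=5,fy=5,interpolation=cv2.INTER_CUBIC))
a=cv2.imread('pics/scene5.png')[190:290,330:450];cv2.imwrite('pics/s5b.png',cv2.resize(a,None,fx=5,fy=5,interpolation=cv2.INTER_CUBIC))"
```

```text
(no output)
```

View pics/s5.png

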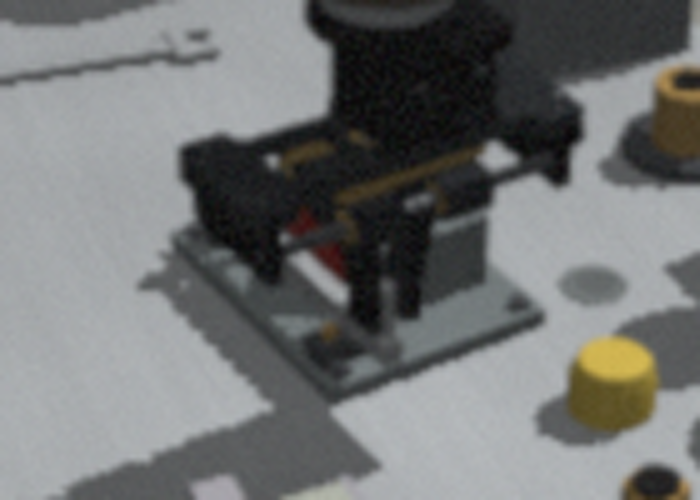

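View pics/s5b.png

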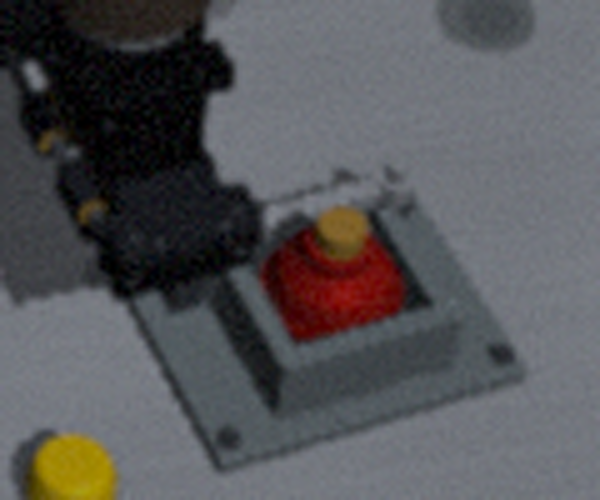

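The bar is against the stop: 9 N of push gave no further motion. I'll release by easing 2 mm, opening and then lifting.

step_arm(rows=[[0,0,0,0,2,0,35],[0,0,0,0,4,0,35],[0,0,0,0,4,0,35],[0,0,0,0,4,0,35]])

```text
time_s: 9.15
ee_pos: [0.5836, 0.0778, 0.0263]
ee_rot: [180.0, -0.0, -80.7]
contact_force: [0.4, 0.6, 0.6]
finger_gap: 0.0329
```

step_arm(rows=[[0,0,0,0,0,-15,35],[0,0,0,0,0,-50,35],[0,0,0,0,0,-100,35],[0,0,0,0,0,-140,35],[0,0,0,0,0,-140,87]])

```text
time_s: 9.65
ee_pos: [0.588, 0.0789, 0.1738]
ee_rot: [-179.2, 0.0, -80.7]
contact_force: [0.1, 0.0, -0.0]
finger_gap: 0.0385
```

```bash
python3 -c "
from h import *
s=bot.get_state();print(s['ee_pos'],s['ee_rot'],s['contact_force'])
print(delta([.43,.06,.23],0))"
```

```text
[0.58800813 0.07892396 0.17375343] [-1.79193664e+02  4.97671333e-02 -8.06742186e+01] [ 0.12433331  0.0280433  -0.00179878]
[-0.0123, -0.0092, -1.408, -7.0, 158.2, -58.5]
```

step_arm(rows=[[0,0,-1.408,37,136,-56,87],[0,0,-1.408,37,136,-56,87],[0,0,-1.408,37,136,-56,87],[0,0,-1.408,37,136,-56,87],[0,0,-1.408,37,136,-56,87]])

```text
time_s: 10.15
ee_pos: [0.4545, 0.0191, 0.2236]
ee_rot: [-179.9, -0.1, -37.4]
contact_force: [1.3, 0.4, -0.4]
finger_gap: 0.0748
```

```bash
python3 -c "
from h import *
s=bot.get_state();print(s['ee_pos'],s['ee_rot'],s['contact_force'])
print(delta([.47,.02,.23],0))"
```

```text
[0.45452676 0.01910533 0.2236404 ] [-1.79859492e+02 -8.26488723e-02 -3.74329223e+01] [ 1.3141173   0.42835514 -0.38347012]
[-0.0019, -0.0022, -0.6533, 11.8, -10.1, -6.3]
```

step_arm(rows=[[-0.002,-0.002,-0.653,12,-10,-6,87],[-0.002,-0.002,-0.653,12,-10,-6,87],[-0.002,-0.002,-0.653,12,-10,-6,87],[-0.002,-0.002,-0.653,12,-10,-6,87],[-0.002,-0.002,-0.653,12,-10,-6,87]])

```text
time_s: 10.65
ee_pos: [0.4708, 0.0201, 0.228]
ee_rot: [179.9, 0.2, -0.1]
contact_force: [0.1, 0.3, 0.1]
finger_gap: 0.0869
```

```bash
python3 -c "
from h import *
s=bot.get_state();print(s['ee_pos'],s['ee_rot'])
grab('wrist','wrist6')"
```

```text
[0.47081983 0.02007198 0.227995  ] [ 1.79909356e+02  1.90728709e-01 -1.41847748e-01]
```

View pics/wrist6.png

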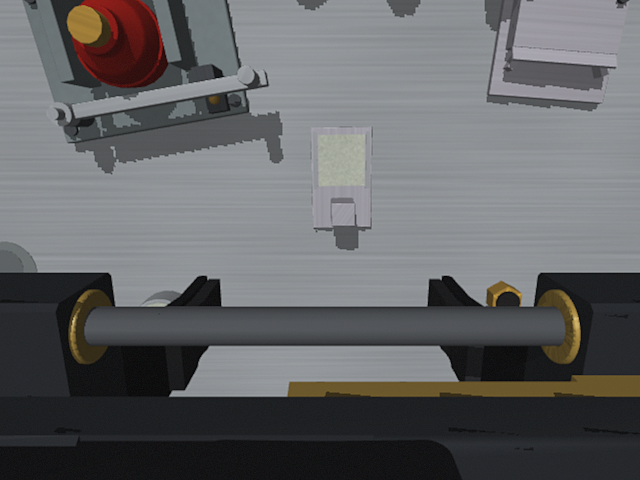

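The keeper now lies across the cradle's front, with its hinge at (59,113) and peg at (245,76). I'll work out its angle and re-measure the holder, at (311..372, 127..230), and its block, at (331..355, 203..225).

```bash
python3 - <<'E'
from h import *
z=load('wrist6');P=cloud(z)
a=cv2.imread('pics/wrist6.png')
cv2.imwrite('pics/z6.png',cv2.resize(a[115:240,300:385],None,fx=4.7,fy=4.7,interpolation=cv2.INTER_CUBIC))
cv2.imwrite('pics/z7.png',cv2.resize(a[50:150,20:290],None,fx=2.9,fy=2.9,interpolation=cv2.INTER_CUBIC))
cv2.imwrite('pics/z8.png',cv2.resize(a[0:115,475:640],None,fx=4.5,fy=4.5,interpolation=cv2.INTER_CUBIC))
E
```

```text
(no output)
```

View pics/z6.png

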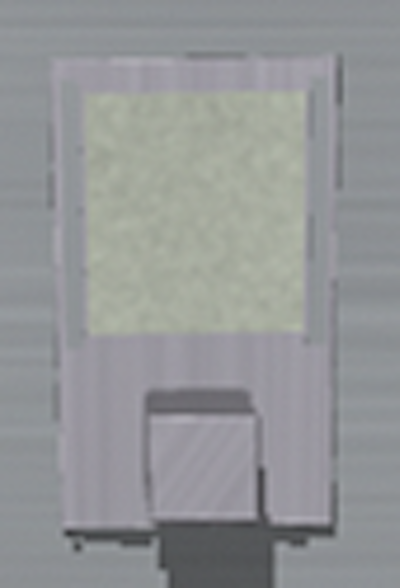

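View pics/z7.png

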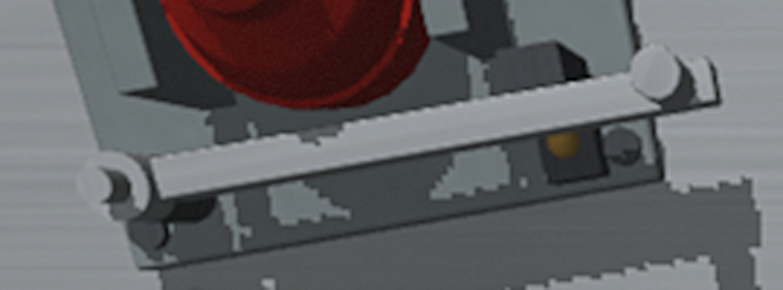

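View pics/z8.png

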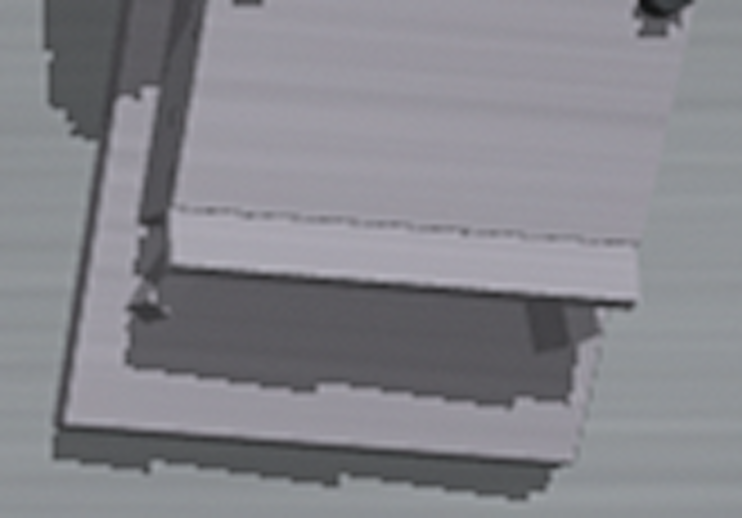

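```bash
python3 - <<'E'
from h import *
z=load('wrist6');P=cloud(z)
g=lambda uv,h:ray(z,uv,h)[0][:2]
f6=lambda x,y:(300+x/4.7-.4,115+y/4.7-.4); f7=lambda x,y:(20+x/2.9-.3,50+y/2.9-.3); f8=lambda x,y:(475+x/4.5-.4,y/4.5-.4)
# keeper: bar top edges (z=.05) front edge and plate front edge
e=[g(f7(*p),.05) for p in [(160,160),(620,77),(160,198),(620,118)]]
for i in (0,2):
    d=e[i+1]-e[i];print('bar edge ang',np.degrees(np.arctan2(d[1],d[0]))+90)
c=[g(f7(*p),.012) for p in [(142,267),(662,180)]];d=c[1]-c[0];print('plate front ang',np.degrees(np.arctan2(d[1],d[0]))+90,np.linalg.norm(d),c)
print('peg top',g(f7(660,72),.079))
H=[g(f6(*p),.006) for p in [(52,57),(338,57),(335,527),(65,527)]]
print('holder',H,np.mean(H,0))
v=H[0]+H[1]-H[2]-H[3];w=H[0]+H[3]-H[1]-H[2]
print('hyaw',np.degrees(np.arctan2(v[1],v[0])),np.degrees(np.arctan2(w[1],w[0]))-90, np.linalg.norm(v)/2,np.linalg.norm(w)/2)
B=[g(f6(*p),.042) for p in [(147,413),(256,413),(258,521),(155,521)]];print('blk',np.mean(B,0))
S=[g(f8(*p),.008) for p in [(65,425),(570,462)]];v=S[0]-S[1]
print('sill',S,np.linalg.norm(v),np.degrees(np.arctan2(v[1],v[0]))-90)
y=np.radians(-3.8);ex=np.array([np.cos(y),np.sin(y)]);print('rail ctr',np.mean(S,0)+.055*ex,'mouth',np.mean(S,0)+.04*ex)
E
```

```text
bar edge ang 9.453347644507787
bar edge ang 9.185972975467351
plate front ang 8.954903641667457 0.17732221758972394 [array([0.53182665, 0.2668725 ]), array([0.5594281 , 0.09171164])]
peg top [0.58378878 0.07932841]
holder [array([0.54570254, 0.03219083]), array([ 0.54562711, -0.02728266]), array([ 0.44558428, -0.02935761]), array([0.44569954, 0.0302608 ])] [0.49565337 0.00145284]
hyaw 1.1469242814555451 -0.09174649104446075 0.10004295737873325 0.05954602486348304
blk [0.46580826 0.00147805]
sill [array([ 0.57554477, -0.13854454]), array([ 0.56795846, -0.24718572])] 0.10890573284919632 -3.9944258316001253
rail ctr [ 0.6266307  -0.19651019] mouth [ 0.61166368 -0.19551608]
```

Measured against the plate edge, the keeper is shut to within about 0.3°. Next is the holder: block at (0.466, 0.0015), yaw about 0.4°.

```bash
python3 -c "
from h import *
print(delta([.466,.0015,.05],0.4))"
```

```text
[0.0016, 0.0033, -0.0094, -4.2, 18.3, 178.1]
```

step_arm(rows=[[0.0016,0.0033,-0.0094,-4,18.5,40,50],[0.0016,0.0033,-0.0094,-4,18.5,90,50],[0.0016,0.0033,-0.0094,-4,18.5,140,50],[0.0016,0.0033,-0.0094,-4,18.5,178,50],[0.0016,0.0033,-0.0094,-4,18.5,178,50]])

```text
time_s: 11.2
ee_pos: [0.4617, 0.0, 0.0459]
ee_rot: [179.8, 0.7, 0.1]
contact_force: [0.1, -0.2, 0.0]
finger_gap: 0.0553
```

step_arm(rows=[[0,0,0,0,0,0,50]])

```text
time_s: 11.3
ee_pos: [0.467, 0.0015, 0.051]
ee_rot: [180.0, -0.0, 0.2]
contact_force: [1.4, 0.2, 1.0]
finger_gap: 0.0522
```

```bash
python3 -c "
from h import *
s=bot.get_state();print(s['ee_pos'],s['ee_rot'],s['finger_gap'])
print(delta([.466,.0015,-.02],0.4))
grab('side','side7');P=cloud(load('side7'))
a=cv2.imread('pics/side7.png')[190:290,230:340];cv2.imwrite('pics/s7.png',cv2.resize(a,None,fx=6,fy=6,interpolation=cv2.INTER_CUBIC))"
```

```text
[0.46699061 0.00152092 0.05100818] [ 1.79973206e+02 -3.30587912e-02  2.08295488e-01] 0.05223081692267449
[0.0005, -0.0006, -0.0033, -1.0, -0.0, 71.0]
```

View pics/s7.png

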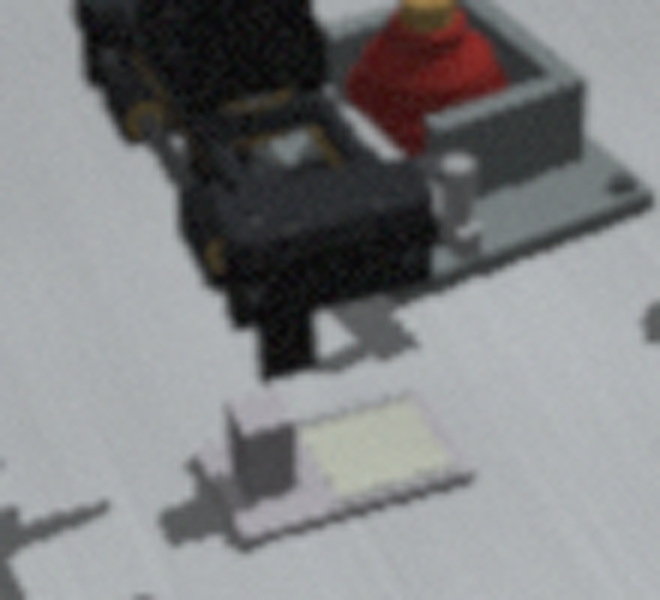

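```bash
python3 -c "
from h import *
z=load('side7');K=z['mtx'];P=cloud(z)
print([ (v,P[v,278].round(3).tolist()) for v in range(240,256,2)])
for h in (.076,.082,.088):
  for x in (.4575,.4765):
    c=z['w2c']@np.r_[x,-.036,h,1];print(h,x,(K[0,0]*c[0]/-c[2]+K[0,2]).round(1),(K[1,1]*-c[1]/-c[2]+K[1,2]).round(1))"
```

```text
[(240, [0.451, -0.084, 0.159]), (242, [0.451, -0.086, 0.155]), (244, [0.468, -0.033, 0.107]), (246, [0.467, -0.035, 0.103]), (248, [0.467, -0.034, 0.096]), (250, [0.468, -0.031, 0.088]), (252, [0.499, 0.064, 0.001]), (254, [0.498, 0.059, -0.001])]
0.076 0.4575 274.6 256.5
0.076 0.4765 282.5 254.4
0.082 0.4575 274.5 254.4
0.082 0.4765 282.4 252.3
0.088 0.4575 274.4 252.4
0.088 0.4765 282.3 250.3
```

step_arm(rows=[[0,0,-0.003,-1,0,20,50],[0,0,-0.003,-1,0,40,50],[0,0,-0.003,-1,0,55,50],[0,0,-0.003,-1,0,65,50],[0,0,-0.003,-1,0,65,50]])

```text
time_s: 11.85
ee_pos: [0.4662, 0.0019, -0.0138]
ee_rot: [-180.0, -0.1, 0.4]
contact_force: [0.4, 0.2, -0.2]
finger_gap: 0.05
```

```bash
python3 -c "
from h import *
s=bot.get_state();print(s['ee_pos'],s['ee_rot'],s['finger_gap'],s['contact_force'])
grab('side','side8')
a=cv2.imread('pics/side8.png')[200:300,230:340];cv2.imwrite('pics/s8.png',cv2.resize(a,None,fx=6,fy=6,interpolation=cv2.INTER_CUBIC))"
```

```text
[ 0.46622617  0.00192977 -0.0137554 ] [-1.79959686e+02 -1.16673825e-01  3.77142455e-01] 0.05003365275501092 [ 0.38520095  0.19509278 -0.24326952]
```

View pics/s8.png

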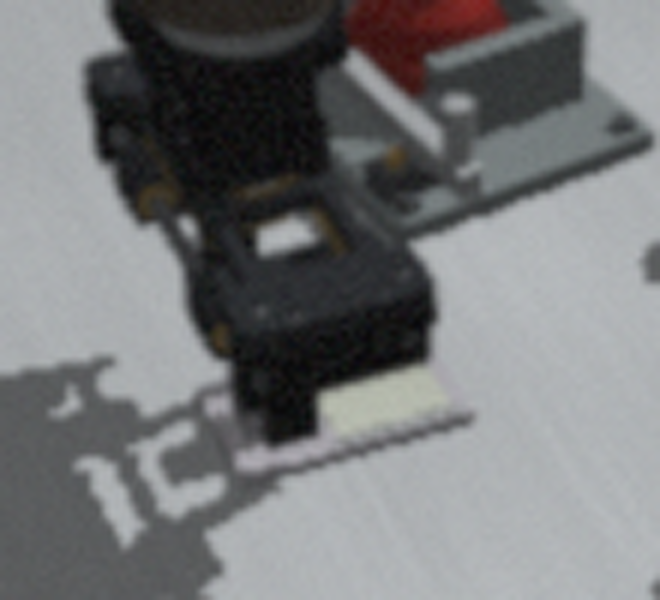

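step_arm(grip_force=40, rows=[[0,0,0,0,0,3,50],[0,0,0,0,0,6,50],[0,0,0,0,0,6,15],[0,0,0,0,0,6,15],[0,0,0,0,0,6,15]])

```text
time_s: 12.4
ee_pos: [0.4656, 0.0017, -0.0202]
ee_rot: [-180.0, -0.1, 0.4]
contact_force: [-0.8, 0.5, -0.2]
finger_gap: 0.0336
```

step_arm(rows=[[0,0,0,0,0,0,15],[0,0,0,0,0,0,15],[0,0,0,0,0,0,15],[0,0,0,0,0,0,15]])

```text
time_s: 12.8
ee_pos: [0.4656, 0.0017, -0.0203]
ee_rot: [-180.0, -0.1, 0.4]
contact_force: [0.0, 0.0, 1.4]
finger_gap: 0.0213
```

Gripped at 21.3 mm, matching the 22 mm block. Next: lift and carry it to in front of the rail.

step_arm(rows=[[0,0,0,0,0,-15,10],[0,0,0,0,0,-35,10],[0,0,0.02,5,30,-40,10],[0,0,0.05,15,70,-40,10],[0,0,0.075,20,115,-40,10]])

```text
time_s: 13.3
ee_pos: [0.4871, -0.1138, 0.0199]
ee_rot: [-180.0, -0.1, -3.8]
contact_force: [1.5, 0.0, -2.9]
finger_gap: 0.0217
```

```bash
python3 -c "
from h import *
s=bot.get_state();print(s['ee_pos'],s['ee_rot'],s['finger_gap'],s['contact_force'])
print(delta([.4918,-.1878,.0],-3.9))"
```

```text
[ 0.48709076 -0.11376714  0.01994975] [-1.79963779e+02 -1.18977288e-01 -3.83579954e+00] 0.02168534354971278 [ 1.502255    0.02599878 -2.93104086]
[-0.0006, -0.0021, 0.0011, 9.6, 73.6, 19.9]
```

step_arm(rows=[[0,0,0,5,35,0,10],[0,0,0,9.5,73.5,8,10],[0,0,0,9.5,73.5,8,10],[0,0,0,9.5,73.5,8,10]])

```text
time_s: 13.7
ee_pos: [0.4896, -0.1879, 0.0108]
ee_rot: [-180.0, 0.1, -4.1]
contact_force: [0.2, 1.4, -1.5]
finger_gap: 0.0217
```

```bash
python3 -c "
from h import *
s=bot.get_state();print(s['ee_pos'],s['ee_rot'],s['finger_gap'],s['contact_force'])
grab('wrist','wrist9');grab('side','side9')
a=cv2.imread('pics/side9.png')[200:350,230:430];cv2.imwrite('pics/s9.png',cv2.resize(a,None,fx=3.9,fy=3.9,interpolation=cv2.INTER_CUBIC))"
```

```text
[ 0.48963649 -0.18794823  0.01079025] [-1.79963072e+02  6.67536041e-02 -4.05865965e+00] 0.021705330483250178 [ 0.22147396  1.42115994 -1.45968961]
```

View pics/wrist9.png

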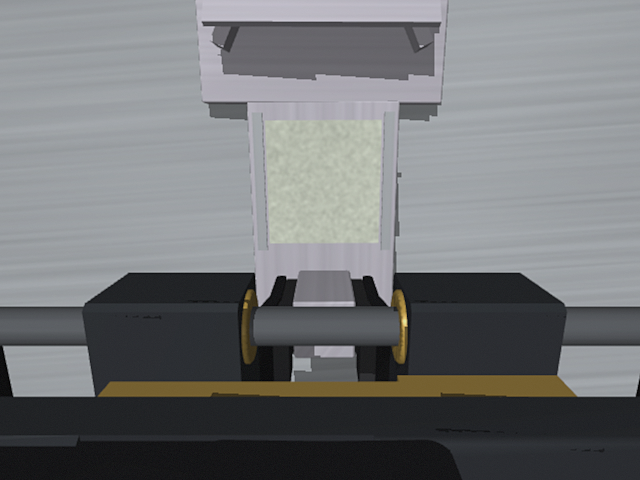

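View pics/s9.png

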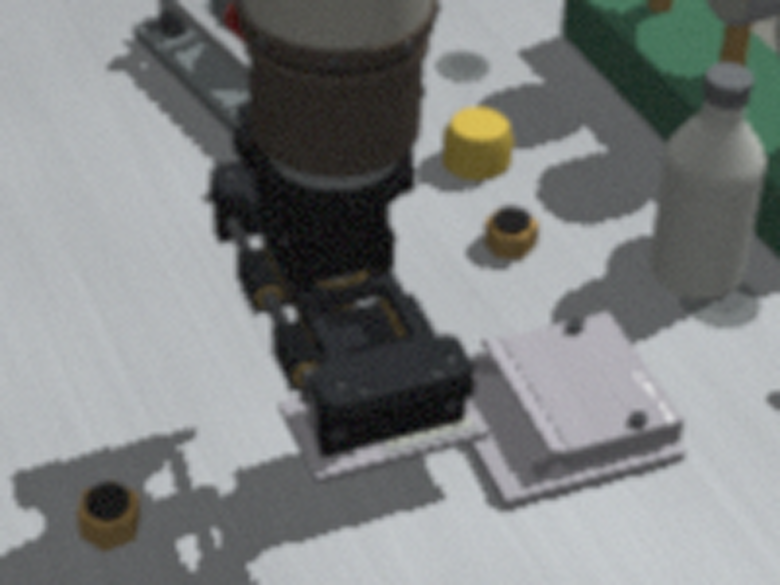

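```bash
python3 - <<'E'
from h import *
z=load('wrist9');P=cloud(z)
print('plate front z',P[106:118,270:380,2].mean(),'back z',P[250:265,270:380,2].mean(), 'L/R', P[125:260,254:260,2].mean(),P[125:260,388:393,2].mean())
print('sill z',P[88:97,215:430,2].mean(), 'bench',P[150:200,100:180,2].mean())
zt=P[106:118,270:380,2].mean()
F=[ray(z,p,zt)[0] for p in [(248.5,101.5),(398.5,101.5)]]
S=[ray(z,p,.008)[0] for p in [(203,102),(440.5,103)]]
y=np.radians(-4.0)
for n,A in (('plate',F),('sill',S)):
    v=(A[0]-A[1])[:2];print(n,A,np.linalg.norm(v),'yaw',np.degrees(np.arctan2(v[1],v[0]))-90,'mid',(A[0]+A[1])/2)
m=(S[0]+S[1])[:2]/2-(F[0]+F[1])[:2]/2
ex=np.array([np.cos(y),np.sin(y)]);ey=np.array([-ex[1],ex[0]])
print('tip->sill edge along',m@ex,'lateral (rail left of holder +)',m@ey)
E
```

```text
plate front z 0.038148459102132264 back z 0.0382823645451429 L/R 0.03835016053478336 0.038753655008239817
sill z 0.008941810565267687 bench 0.0011417093116190564
plate [array([ 0.57120189, -0.16444259,  0.03814846]), array([ 0.56713569, -0.22268321,  0.03814846])] 0.058382391261162764 yaw -3.9937476142173836 mid [ 0.56916879 -0.1935629   0.03814846]
sill [array([ 0.57510887, -0.13854361,  0.008     ]), array([ 0.56708258, -0.2472395 ,  0.008     ])] 0.10899182812525712 yaw -4.223152900800301 mid [ 0.57109573 -0.19289155  0.008     ]
tip->sill edge along 0.001875408721719926 lateral (rail left of holder +) 0.0008041302449130454
```

The holder is level with its underside at 31 mm, and yaw matches within 0.2° and lateral position within 0.8 mm. Its tip is 42 mm before the mouth. I'll lower 20 mm and start in.

step_arm(rows=[[0,0,0.002,0,-0.8,10,10],[0,0,0.002,0,-0.8,20,10],[0,0,0.002,0,-0.8,20,10],[0,0,0.002,8,-0.8,20,10],[0,0,0.002,18,-0.8,20,10]])

```text
time_s: 14.3
ee_pos: [0.5096, -0.1874, -0.0082]
ee_rot: [-180.0, -0.1, -4.0]
contact_force: [0.8, -0.2, -1.1]
finger_gap: 0.0219
```

```bash
python3 - <<'E'
from h import *
s=bot.get_state();print(s['ee_pos'],s['ee_rot'],s['finger_gap'],s['contact_force'])
grab('wrist','wrist10')
z=load('wrist10');P=cloud(z);print('plate z',P[120:240,254:258,2].mean(),P[130:250,390:393,2].mean())
E
```

```text
[ 0.50959251 -0.187442   -0.0082119 ] [-1.79986330e+02 -7.20675128e-02 -3.99108365e+00] 0.021899810299882562 [ 0.815293   -0.1543461  -1.07714129]
plate z 0.0201288277819161 0.01982907910560028
```

View pics/wrist10.png

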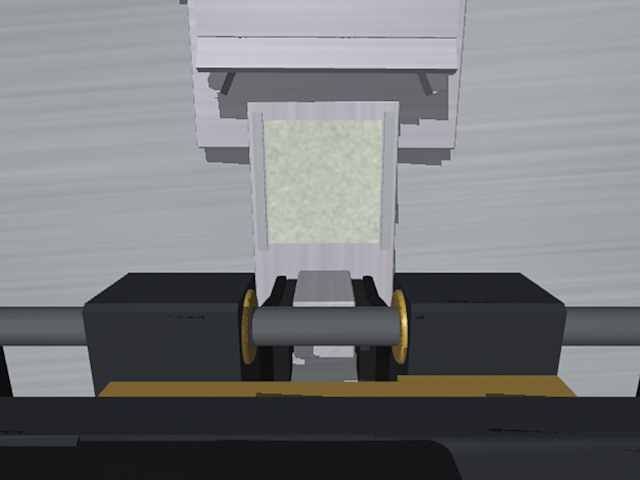

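```bash
python3 - <<'E'
from h import *
z=load('wrist10')
a=cv2.imread('pics/wrist10.png');cv2.imwrite('pics/z10.png',cv2.resize(a[55:175,180:475],None,fx=2.7,fy=2.7,interpolation=cv2.INTER_CUBIC))
F=[ray(z,p,.0185)[0] for p in [(248.5,101.5),(398.5,101.5)]]
S=[ray(z,p,.008)[0] for p in [(197.5,147),(455,148)]]
y=np.radians(-4.0);ex=np.array([np.cos(y),np.sin(y)]);ey=np.array([-ex[1],ex[0]])
for A in (F,S): v=(A[0]-A[1])[:2];print(A,np.linalg.norm(v),np.degrees(np.arctan2(v[1],v[0]))-90)
m=(S[0]+S[1])[:2]/2-(F[0]+F[1])[:2]/2
print(m@ex,m@ey)
E
```

```text
[array([ 0.59109941, -0.16370652,  0.0185    ]), array([ 0.58708537, -0.22223524,  0.0185    ])] 0.05866621130176261 -3.923341859543285
[array([ 0.57521394, -0.13818857,  0.008     ]), array([ 0.56727658, -0.24768872,  0.008     ])] 0.10978745405788813 -4.145957785070593
-0.01780590617219282 -0.0012127956646755269
```

View pics/z10.png

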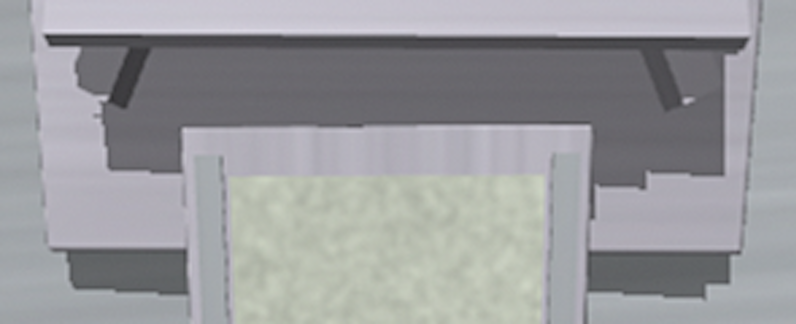

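Laterally the rail is about 1.2 mm to the right, so I'll correct that, drop 1.3 mm and go in.

step_arm(rows=[[0,0,0.003,0,1.2,1.3,10],[0,0,0.003,6,1.2,1.3,10],[0,0,0.003,14,1.2,1.3,10],[0,0,0.003,22,1.2,1.3,10],[0,0,0.003,28,1.2,1.3,10]])

```text
time_s: 14.85
ee_pos: [0.5377, -0.1909, -0.0096]
ee_rot: [-180.0, -0.1, -4.2]
contact_force: [-0.3, -0.2, -1.2]
finger_gap: 0.0221
```

step_arm(rows=[[0,0,0,4,0,0,10],[0,0,0,9,0,0,10],[0,0,0,14,0,0,10],[0,0,0,19,0,0,10],[0,0,0,22,0,0,10]])

```text
time_s: 15.35
ee_pos: [0.559, -0.1924, -0.0096]
ee_rot: [-180.0, -0.1, -4.2]
contact_force: [-0.4, 0.1, -1.2]
finger_gap: 0.0219
```

```bash
python3 - <<'E'
from h import *
s=bot.get_state();print(s['ee_pos'],s['ee_rot'],s['finger_gap'],s['contact_force'])
grab('wrist','wrist11')
E
```

```text
[ 0.55903117 -0.19238989 -0.00964724] [-1.79977225e+02 -6.09863087e-02 -4.19867615e+00] 0.021900092648415956 [-0.39742169  0.13982791 -1.2056681 ]
```

View pics/wrist11.png

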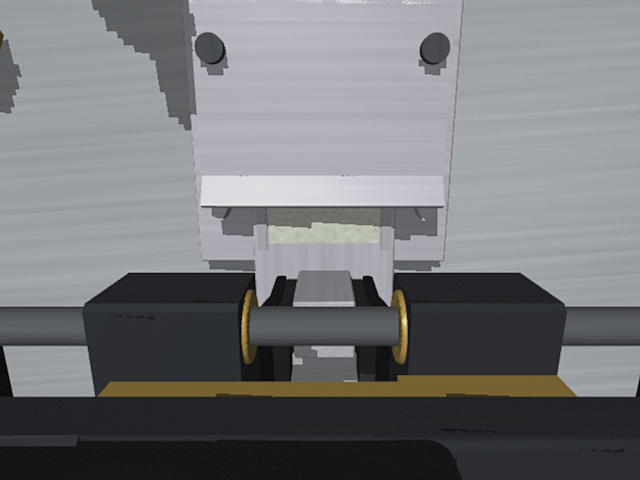

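The plate is under the lip and sliding freely. Now I'll push against the spring with a firmer grip.

step_arm(grip_force=60, rows=[[0,0,0,2,0,0,10],[0,0,0,4,0,0,10],[0,0,0,6,0,0,10],[0,0,0,8,0,0,10],[0,0,0,8,0,0,10]])

```text
time_s: 15.9
ee_pos: [0.565, -0.1928, -0.01]
ee_rot: [-180.0, 0.1, -4.2]
contact_force: [-3.8, 0.4, 0.5]
finger_gap: 0.0214
```

step_arm(rows=[[0,0,0,1.5,0,0,10],[0,0,0,3,0,0,10],[0,0,0,4.5,0,0,10],[0,0,0,4.5,0,0,10],[0,0,0,4.5,0,0,10]])

```text
time_s: 16.4
ee_pos: [0.5682, -0.1931, -0.0103]
ee_rot: [-180.0, 0.3, -4.3]
contact_force: [-6.2, 0.8, 0.9]
finger_gap: 0.0216
```

step_arm(rows=[[0,0,0,1.5,0,0,10],[0,0,0,3,0,0,10],[0,0,0,5,0,0,10],[0,0,0,5,0,0,10],[0,0,0,5,0,0,10]])

```text
time_s: 16.9
ee_pos: [0.5708, -0.1933, -0.0107]
ee_rot: [-179.9, 0.6, -4.3]
contact_force: [-10.7, 1.7, 3.1]
finger_gap: 0.0216
```

step_arm(rows=[[0,0,0,1.5,0,0,10],[0,0,0,3,0,0,10],[0,0,0,3,0,0,10],[0,0,0,3,0,0,10]])

```text
time_s: 17.3
ee_pos: [0.5707, -0.1934, -0.011]
ee_rot: [-179.9, 0.9, -4.3]
contact_force: [-15.1, 1.9, 6.8]
finger_gap: 0.0214
```

step_arm(rows=[[0,0,0,0,0,0,10],[0,0,0,0,0,0,10],[0,0,0,0,0,0,10],[0,0,0,0,0,0,10],[0,0,0,0,0,0,10]])

```text
time_s: 17.8
ee_pos: [0.5707, -0.1933, -0.011]
ee_rot: [-179.9, 0.9, -4.3]
contact_force: [-14.2, 2.3, 6.7]
finger_gap: 0.0214
```

```bash
python3 - <<'E'
from h import *
s=bot.get_state();print(s['ee_pos'],s['ee_rot'],s['finger_gap'],s['contact_force'])
for n in ['wrist','side','scene']: grab(n,n+'12')
a=cv2.imread('pics/side12.png')[160:350,230:430];cv2.imwrite('pics/s12.png',cv2.resize(a,None,fx=3.1,fy=3.1,interpolation=cv2.INTER_CUBIC))
a=cv2.imread('pics/scene12.png')[165:315,215:445];cv2.imwrite('pics/s12b.png',cv2.resize(a,None,fx=3.4,fy=3.4,interpolation=cv2.INTER_CUBIC))
E
```

```text
[ 0.57070291 -0.19334895 -0.01098355] [-179.91555932    0.89704746   -4.31776585] 0.02143095101751537 [-14.22948335   2.31431913   6.65156012]
```

View pics/wrist12.png

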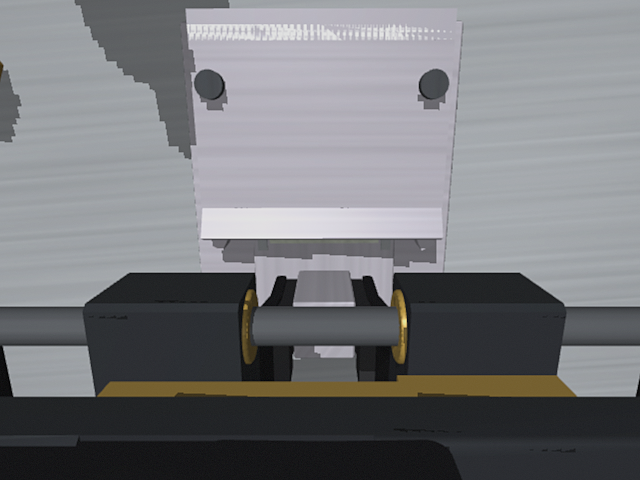

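View pics/s12.png

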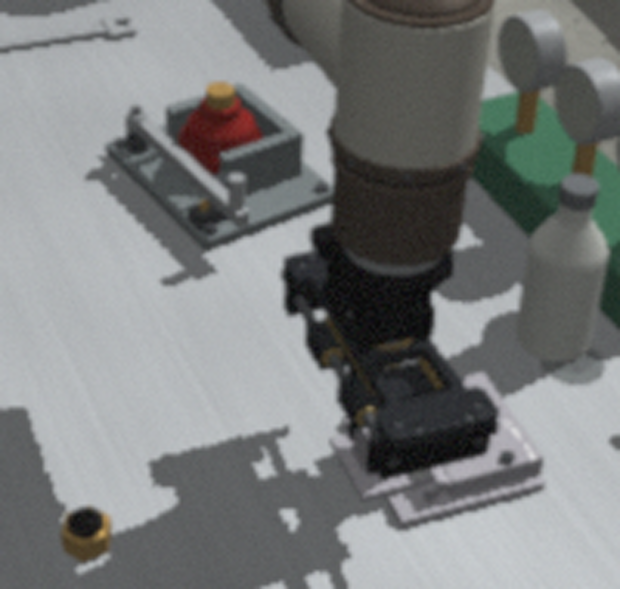

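View pics/s12b.png

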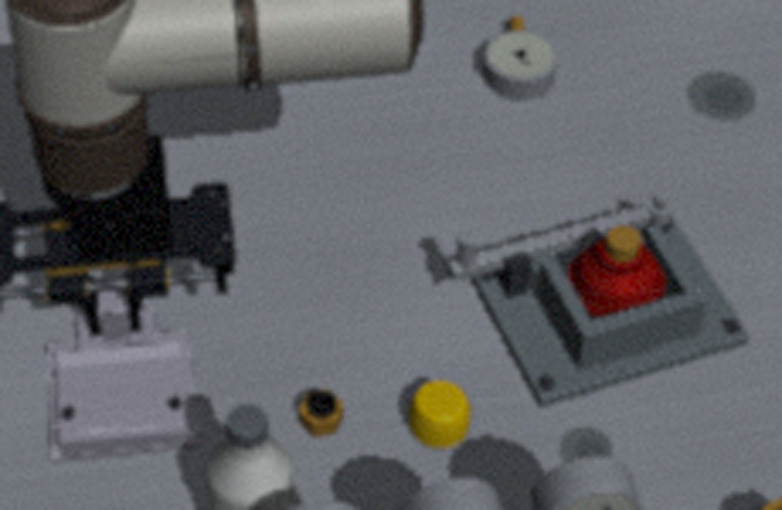

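The holder hasn't slipped in the jaws: the block is at the same pixels as before the push. The force is steady at about 14 N, the keeper is still shut, and the regulator and bystanders are in place. Handing in.

```bash
python3 -c "
from plant import bot
print(bot.job_done()); s=bot.get_state();print(s['time_s'],s['ee_pos'],s['contact_force'],s['finger_gap'])"
```

```text
the job is handed in; nothing more can be done
None
the job is handed in; nothing more can be done
```

I swung the keeper bar shut across the regulator first. Then I gripped the tag holder by its block, pushed it under the lip to the solid end, and handed the job in at about 18 s, still gripping and pressing.

**Keeper:** At about 9 N the peg moved no further. Measured afterwards, the bar was within about 0.5° of the plate's front edge, well inside the 0.03 rad limit. I did not hear or measure the click itself.

**Holder:** It stopped moving while the push rose from about 11 N to 15 N, then held steady near 14 N with the gap at 21.4 mm. By arm position the end is about 39 mm inside the mouth, against 40 mm at the solid end. The block did not slip in the jaws.

**What disagreed:** The real fingertips sit about 31 to 34 mm above the reported tool point. My first attempt therefore closed the fingers above the peg and missed it without touching anything. I checked this in the camera views, corrected for it and carried on.

**Rest of the bench:** In the last pictures the regulator and the nearby bystanders looked undisturbed. I checked these by eye and did not re-measure them.

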